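Clear the belt printer, check its wiper gap and start the next batch

TASK

First move every printed blue bracket from the printer's catch tray into the green tote, each lying flat on its base on the tote's floor, none on top of another. Then take the yellow-handled gauge, slide its blade into the orange-framed wiper gap above the tray until the red line on the blade reaches the machine's face (no deeper), keep it there for a second, and lay it back flat along its cork mat. Last, press the green start button fully down and let go; leave the teacup, tissue box and remote control alone.

Things in the scene. Friction and masses are not known exactly. Their poses are not given: they have to be found in the camera images.
- bracket1: Printed blue shelf bracket, about 70 g (four to six are present, the others None): base plate 90 (x) x 52 (y) x 6 mm with an upright web 74 (x) x 14 (y) mm on its middle, web top 44 mm above the underside. Origin: centre of the underside; z up when on its base. Starts on its base in the catch tray; grip the web across y.
- bracket2: Printed blue shelf bracket, about 70 g (four to six are present, the others None): base plate 90 (x) x 52 (y) x 6 mm with an upright web 74 (x) x 14 (y) mm on its middle, web top 44 mm above the underside. Origin: centre of the underside; z up when on its base. Starts on its base in the catch tray; grip the web across y.
- bracket3: Printed blue shelf bracket, about 70 g (four to six are present, the others None): base plate 90 (x) x 52 (y) x 6 mm with an upright web 74 (x) x 14 (y) mm on its middle, web top 44 mm above the underside. Origin: centre of the underside; z up when on its base. Starts on its base in the catch tray; grip the web across y.
- bracket4: Printed blue shelf bracket, about 70 g (four to six are present, the others None): base plate 90 (x) x 52 (y) x 6 mm with an upright web 74 (x) x 14 (y) mm on its middle, web top 44 mm above the underside. Origin: centre of the underside; z up when on its base. Starts on its base in the catch tray; grip the web across y.
- bracket5: Printed blue shelf bracket, about 70 g (four to six are present, the others None): base plate 90 (x) x 52 (y) x 6 mm with an upright web 74 (x) x 14 (y) mm on its middle, web top 44 mm above the underside. Origin: centre of the underside; z up when on its base. Starts on its base in the catch tray; grip the web across y.
- bracket6: Printed blue shelf bracket, about 70 g (four to six are present, the others None): base plate 90 (x) x 52 (y) x 6 mm with an upright web 74 (x) x 14 (y) mm on its middle, web top 44 mm above the underside. Origin: centre of the underside; z up when on its base. Starts on its base in the catch tray; grip the web across y.
- printer: Belt 3D printer, fixed. Origin: on the table under the centre of its catch tray, z up. Tray 280 (x) x 250 (y) mm, floor 4 mm thick, lip top 15 mm above the table. The printer's upright end face stands beyond the tray at y = +140 mm, 300 mm wide, 150 mm high (side rails to 170 mm); the conveyor runs back from it along +y.
- gap (a point): Middle of the mouth of the wiper gap in the printer's end face, 100 mm above the table, framed in orange; axes as the printer's (y points into the gap). The gap is a level slot 50 mm wide (x), 10 mm high (z) and 70 mm deep (y).
- tray (a point): Centre of the catch tray's floor, 4 mm above the table.
- tote: Green open tote, fixed, 252 x 252 mm outside, 65 mm high, walls and floor 6 mm thick (240 x 240 mm inside). Origin: centre of its underside.
- tote_in (a point): Centre of the tote's inner floor, axes along its walls.
- gauge: Flat gauge, 120 g: steel blade 190 (x) x 30 (y) x 4 mm with an upright yellow handle block 50 (x) x 18 (y) mm on it, top 40 mm above the underside; grip it across y. Origin: underside of the blade beneath the handle's centre; the blade spans x = -40 mm to the tip at +150 mm. A red line crosses it 40 mm from the tip. It starts flat on its mat.
- gauge_tip (a point): Middle of the blade's tip, at half its thickness (2 mm above the underside), axes as the gauge's (x points out of the tip).
- gauge_mid (a point): Middle of the blade's length, on the underside.
- mat: Cork mat, fixed, 220 (x) x 75 (y) x 2 mm. Origin: centre of its underside.
- control_box: White control box, fixed, 85 x 85 mm, 30 mm high, carrying the start button in the middle of its top. Origin: centre of its underside.
- start (a joint): Travel of the green start button: 0 up, 0.006 m fully down; sprung, about 5 N.
- start_top (a point): Centre of the top of the start button (36 mm across), which is pressed straight down.
- teacup: Blue ceramic teacup, 72 mm across, 75 mm high; bystander. Origin: centre of the underside.
- tissue_box: Tissue box 110 x 220 x 60 mm; bystander. Origin: centre of the underside.
- remote: Black remote control 160 x 45 x 18 mm lying flat; bystander. Origin: centre of the underside.
There are look-alikes about, which are no part of the job. Leave any pink or turquoise look-alike of the bracket2 alone. Leave any black or white look-alike of the bracket4 alone.

How it is judged:
By the outcome, as a careful person would: the job done as asked, in the order asked, and still so for the second after the job is handed in, with the robot touching nothing.
Of bracket1, bracket2, bracket3, bracket4, bracket5, bracket6 only 4 to 6 are there at a start; the rules pass over those that are not, and their reading is None.
At some moment in a run one of bracket1, bracket2, bracket3, bracket4, bracket5, bracket6, gauge may be knocked a few centimetres aside while the robot is not near it.
It also fails if it takes over 208 s, if anything falls off the work surface, if the arm or the gripper's body presses on something with over 40 N, if the wrist force passes 120 N, or if a joint passes its speed limit or range.

ROBOT

A 6-joint arm with a two-finger parallel gripper is mounted at the origin on the work surface. World frame = base frame: x ahead of the robot, y to its left, z up, the work surface at z = 0. Lengths are in m, angles in degrees, forces in N, time in s.
With the tool pointing down it reaches from about 0.35 to 0.875 m from the base axis. Payload 4.2 kg.
Tool frame: the origin (TCP) lies at the very end of the fingers, on their centre line; the grasp point (between the pads) lies 19 mm behind it; z points along the fingers, y is the line along which they close (so a half turn about z gives the same grasp; the last joint's range is limited). The gripper opens to 87 mm and grips with 3 to 60 N. Pads are 19 mm wide; open, the fingers measure 117 mm over their backs; the gripper's body (75 mm by 190 mm) begins 51 mm behind the grasp point.
Start: joints at [85.29, 22.042, 0.453, 0, -68.411, -14.817], TCP at [0.209, 0.589, 0.198] pointing down, gripper open.
Joint ranges: [-179.83, 179.83], [-69.29, 118.12], [-61.27, 80.66], [-181.25, 117.63], [-171.15, -9.14], [-177.46, 177.46]. Speed limits (degrees/s): [159.86, 159.86, 180, 180, 180, 180].

INTERFACE

Orientations are given as a 3x3 rotation matrix whose columns are the frame's x, y, z axes.
In Python, from station import r gives the robot as it stands.
- The arm moves only by the tool jog_arm, never from a script. Its argument "plan" is text: rows parted by semicolons, each of 7 numbers parted by spaces: the shift along the tool's x, y, z normalised to -1 to 1, where 1 is 0.025 m, then the turn, a rotation vector about the tool's x, y, z normalised to -1 to 1, where 1 is 8 degrees, then the closure, from -1 (fully open) to 1 (shut). A call has exactly 10 rows; each row shifts and turns the commanded pose from where the row before left it, along the tool's axes as they then stand; what a row does not reach is not made up. A row lasts 1/10 s, in which the tool goes at most 50 mm and 8.59 degrees, less where a joint would pass 70% of its speed; a pose out of reach is approached as far as the arm can. A call with a number of a shift or a turn outside -1 to 1 is refused whole. A call with a gripper value outside its range is refused whole. The fingers move at their own pace and stop on an object; the grip force is fixed at half the most. Time passes only in rows, so rows that do not move let the fingers close, or fill a call up. It gives the time, the measured TCP pose, the force, the opening and the grip force at its end, in the units of the state.
- r.sense(): the state, without advancing time (a new reading comes with each control period).
- r.capture(name): name is "scene" or "top" or "wrist"; returns (picture, depth): 480x640x3 uint8, red, green, blue; 480x640 float32, m along the optical axis (not along the pixel's ray), 0 where there is no reading.
- r.get_calibration(name): a dict with "mtx" (3x3 intrinsics, pixels), "distortion" ([k1, k2, p1, p2, k3] as OpenCV has them; the pictures are not rectified), "extrinsics" (4x4, takes a point from camera to world coordinates). Camera axes: x right, y up, looking along -z (the intrinsics and any distortion apply to the point x, -y, -z); pixel columns grow to the right and rows downward; lengths in m; the calibration is good to about 2 mm. A picture is of the moment at which its call begins: read the wrist's pose just before it. get_calibration takes no time and is no camera call; for the wrist camera it gives the pose at the moment of the call.
- r.finish_job(): hands the job in; it is judged then, once.
The state is a dict: "time_s": time; "joints": joint angles; "joint_velocities": joint speeds; "effort": joint torques, N m; "tcp_pos": TCP position; "ee_rot": TCP orientation; "wrist_force": force on the tool from outside, world axes, zero at the start; "moment": the same for the moment, N m; "gripper_width": opening from 0.0 (shut) to 1.0 (fully open); "gripper_force": force on a finger pad.
Only numpy, scipy, OpenCV 4.12 (cv2) and the standard library are available. Lean on these libraries where they do the work, as an engineer would, in place of code of your own. Each camera call takes 0.05 s, during which the arm holds its last target. There are 200 camera calls.

## Working session

There is one attempt and no reset: what is moved stays moved. The work goes in short steps, Python scripts to look and compute and a tool call to move; the robot and the scene stay as the last step left them, time stands still between calls to the robot, and variables do not carry over. Pictures are saved under pics/ and viewed, at most 17 in all, crops included, and the job is handed in when it is done.

Besides the shell and the picture viewer there is one more tool, called after "Request:" as name(argument=value, ...) on one line, values as JSON. jog_arm: Moves the arm, as the interface text tells. Scaled input: -1 to 1 covers 0.025 m each way for a shift and 8 degrees each way for a turn. Its arguments: {"type":"object","properties":{"plan":{"type":"string"}},"required":["plan"]}

```bash
ls; mkdir -p pics; python3 - <<'E'
from station import r
import cv2,numpy as np
s=r.sense();print(s['time_s'],s['tcp_pos'],np.round(s['ee_rot'],3).tolist(),s['gripper_width'])
for n in['scene','top']:
    p,d=r.capture(n);cv2.imwrite(f'pics/{n}0.png',p[:,:,::-1]);np.save(f'pics/{n}0.npy',d)
    c=r.get_calibration(n);print(n,np.round(c['mtx'],1).tolist(),c['distortion'],np.round(c['extrinsics'],3).tolist())
E
```

```text
pics
0.0 [0.20867178 0.58844886 0.19715646] [[0.942, -0.334, -0.001], [-0.334, -0.942, -0.002], [0.0, 0.002, -1.0]] 1.0006193222531872
scene [[502.0, 0.0, 324.0], [0.0, 502.0, 248.3], [0.0, 0.0, 1.0]] [0.02839056 0.         0.         0.         0.        ] [[0.389, -0.737, 0.553, 1.386], [0.921, 0.306, -0.24, -0.375], [0.008, 0.603, 0.798, 1.273], [0.0, 0.0, 0.0, 1.0]]
top [[446.0, 0.0, 322.0], [0.0, 446.0, 240.6], [0.0, 0.0, 1.0]] [-0.09057726  0.          0.          0.          0.        ] [[-0.004, 0.984, -0.178, 0.341], [-1.0, -0.002, 0.01, -0.008], [0.009, 0.178, 0.984, 1.212], [0.0, 0.0, 0.0, 1.0]]
```

View pics/top0.png

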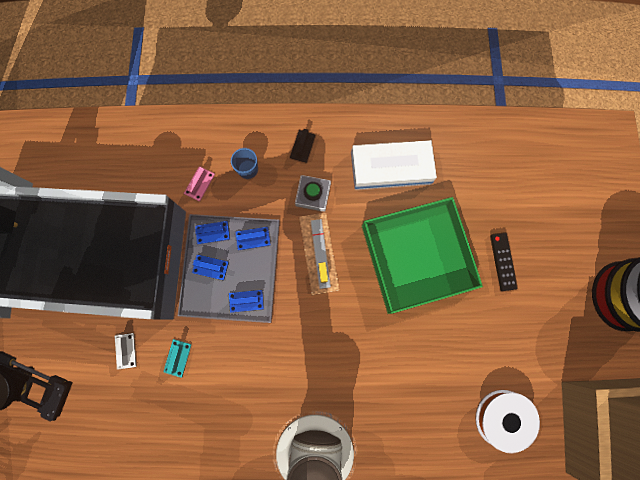

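View pics/scene0.png

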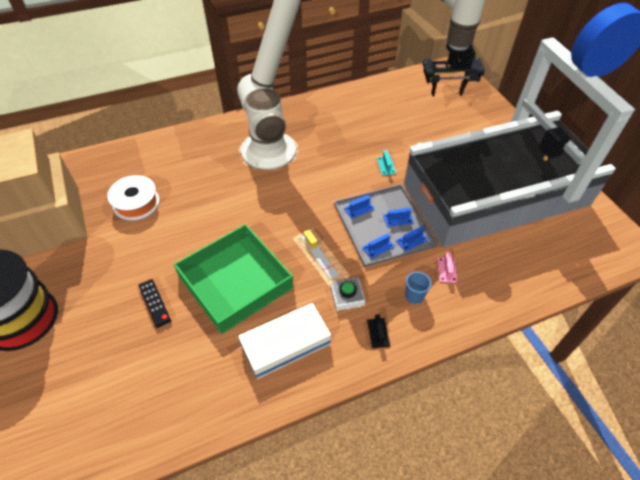

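The top view shows four blue brackets in the tray, at (212,232), (253,238), (210,267) and (246,300). The gauge is at (320,255) with its tip up (+x), the tote at (422,255), the button at (313,190) and the orange gap frame at (168,258). The look-alikes are outside the tray.

```bash
cat > h.py <<'E'
from station import r
import cv2,numpy as np
def rays(n,uv,cal=None):
    c=cal or r.get_calibration(n)
    u=cv2.undistortPoints(np.asarray(uv,float).reshape(-1,1,2),c['mtx'],np.array(c['distortion'])).reshape(-1,2)
    d=np.c_[u[:,0],-u[:,1],-np.ones(len(u))];E=np.array(c['extrinsics'])
    return E[:3,3],d@E[:3,:3].T
def plane(n,uv,z,cal=None):
    o,d=rays(n,uv,cal);return o+d*((z-o[2])/d[:,2])[:,None]
def cloud(n,dep,mask,cal=None):
    v,u=np.nonzero(mask&(dep>0));o,d=rays(n,np.c_[u,v],cal)
    return np.c_[u,v],o+d*dep[v,u][:,None]
def hsv(p):return cv2.cvtColor(p,cv2.COLOR_RGB2HSV)
def rect(xy):
    c,s,a=cv2.minAreaRect((np.asarray(xy)[:,:2]*1000).astype(np.float32))
    if s[0]<s[1]:s=s[::-1];a+=90
    return np.round(c,1),np.round(s,1),round((a+90)%180-90,1)  # long axis angle
def blobs(mask,mn=40):
    k,l,st,_=cv2.connectedComponentsWithStats(mask.astype(np.uint8))
    return [l==i for i in range(1,k) if st[i,4]>=mn]
E
cat > look.py <<'E'
from h import *
p=cv2.imread('pics/top0.png')[:,:,::-1].copy();d=np.load('pics/top0.npy');H=hsv(p);h,s,v=[H[...,i].astype(int) for i in range(3)]
def rep(nm,m,zsel=None,mn=30):
    for b in blobs(m,mn):
        uv,P=cloud('top',d,b)
        print(nm,'px',uv.mean(0).round(),len(uv),'z5/50/95',np.percentile(P[:,2],[5,50,95]).round(3),'rect',*rect(P))
        if zsel:
            k=(P[:,2]>zsel[0])&(P[:,2]<zsel[1])
            if k.sum()>8: print('    top',k.sum(),*rect(plane('top',uv[k],zsel[2])))
rep('blue',(h>105)&(h<125)&(s>150)&(v>60)&(np.arange(640)<300)&(np.arange(480)[:,None]>200),(.04,.06,.048))
rep('tote',(h>50)&(h<75)&(s>120)&(v>40),(.058,.072,.065),100)
rep('yellow',(h>24)&(h<34)&(s>170)&(v>120)&(abs(np.arange(640)-320)<30)&(abs(np.arange(480)[:,None]-255)<60),(.035,.05,.042),10)
rep('red',((h<6)|(h>174))&(s>150)&(abs(np.arange(640)-320)<30)&(abs(np.arange(480)[:,None]-245)<50),None,3)
rep('orange',(h<18)&(s>170)&(v>80)&(abs(np.arange(640)-168)<12)&(abs(np.arange(480)[:,None]-258)<40),None,5)
rep('steel',(s<60)&(v>110)&(abs(np.arange(640)-318)<18)&(abs(np.arange(480)[:,None]-245)<45),None,20)
rep('tray',(s<70)&(v>60)&(v<190)&(abs(np.arange(640)-230)<52)&(abs(np.arange(480)[:,None]-268)<58),(.0,.02,.015),100)
E
python3 look.py
```

```text
blue px [212. 232.] 566 z5/50/95 [0.008 0.013 0.051] rect [583.6 282.8] [89.9 52.7] -81.4
    top 162 [583.2 281.2] [73.8 16.3] -80.6
blue px [252. 238.] 571 z5/50/95 [0.007 0.013 0.051] rect [566.1 170.5] [90.8 51.5] -81.3
    top 161 [566.1 169.4] [74.8 15.7] -81.2
blue px [210. 267.] 584 z5/50/95 [0.007 0.012 0.051] rect [486.9 287. ] [95.5 52.4] 77.6
    top 151 [486.2 283.7] [74.5 14.5] 76.9
blue px [246. 301.] 588 z5/50/95 [0.008 0.012 0.051] rect [395.2 184.4] [90.1 51.5] -84.4
    top 159 [395.  185.2] [73.5 14.4] -84.0
tote px [312. 189.] 124 z5/50/95 [0.045 0.053 0.057] rect [691.9   6.3] [35.4 32.5] 49.6
tote px [421. 255.] 9191 z5/50/95 [0.003 0.008 0.065] rect [ 522.7 -293.1] [277.  263.3] -74.7
    top 883 [ 513.9 -282.5] [253.3 251.4] -74.8
yellow px [323. 272.] 95 z5/50/95 [0.04  0.043 0.047] rect [470.2 -22. ] [46.9 14.2] 7.3
    top 95 [470.2 -22. ] [47.  14.1] 7.4
red px [317. 234.] 7 z5/50/95 [0.005 0.007 0.008] rect [577.6  -6.9] [16.5  0.7] -88.8
orange px [167. 259.] 77 z5/50/95 [0.09  0.106 0.115] rect [494.9 372. ] [72.5  3.1] -3.9
steel px [319. 205.] 87 z5/50/95 [0.003 0.031 0.035] rect [ 6.511e+02 -3.000e-01] [70.3 25. ] -78.6
steel px [316. 226.] 152 z5/50/95 [0.002 0.006 0.011] rect [600.   -5.7] [39.4 30.4] 7.8
steel px [321. 256.] 418 z5/50/95 [0.002 0.007 0.011] rect [503.3 -18. ] [146.3  30.9] 7.2
tray px [230. 272.] 6627 z5/50/95 [0.001 0.005 0.015] rect [486.5 234.4] [281.1 256.6] -3.9
    top 6483 [486.  232.1] [280.7 251.4] -3.8
tray px [181. 238.] 111 z5/50/95 [0.004 0.014 0.037] rect [557.5 367.6] [134.8   4.1] -3.6
    top 76 [558.1 367. ] [133.8   6.6] -4.1
```

```bash
cat > go.py <<'E'
import sys;from station import r;import numpy as np
from scipy.spatial.transform import Rotation as Ro
def go(*wps):
    s=r.sense();p=np.array(s['tcp_pos']);R=np.array(s['ee_rot']);print('t',round(s['time_s'],1),'at',p.round(4),'yaw',np.degrees(np.arctan2(R[1,0],R[0,0])).round(1),'w',round(float(s['gripper_width']),3),'F',np.round(s['wrist_force'],1))
    for x,y,z,a in wps:
        T=Ro.from_euler('z',a,degrees=True).as_matrix()@np.diag([1,-1,-1.]);q=np.array([x,y,z])
        print('turn units',(np.degrees(Ro.from_matrix(R.T@T).as_rotvec())/8).round(2),' then shift units',(T.T@(q-p)/.025).round(2));p,R=q,T
if __name__=='__main__':go(*[list(map(float,a.split(','))) for a in sys.argv[1:]])
E
python3 go.py .2087,.5884,.24,-81 .5833,.282,.15,-81 .5833,.282,.018,-81 .5833,.282,.15,-81 .5453,-.2149,.15,-74.8
```

```text
t 0.1 at [0.2087 0.5885 0.1973] yaw -19.5 w 1.001 F [0.  0.5 0.3]
turn units [ 0.01 -0.01  7.68]  then shift units [ 0.    0.   -1.71]
turn units [0. 0. 0.]  then shift units [ 14.45 -12.88   3.6 ]
turn units [0. 0. 0.]  then shift units [0.   0.   5.28]
turn units [0. 0. 0.]  then shift units [ 0.    0.   -5.28]
turn units [ 0.    0.   -0.78]  then shift units [18.78  6.68  0.  ]
```

Request:
jog_arm(plan="0 0 -0.9 0 0 0 -1;0 0 -0.8 0 0 0 -1;0 0 0 0 0 0.96 -1;0 0 0 0 0 0.96 -1;0 0 0 0 0 0.96 -1;0 0 0 0 0 0.96 -1;0 0 0 0 0 0.96 -1;0 0 0 0 0 0.96 -1;0 0 0 0 0 0.96 -1;0 0 0 0 0 0.96 -1")

```text
time_s: 1.1
tcp_pos: [0.2087, 0.5887, 0.2401]
ee_rot: [[0.151, -0.988, -0.0], [-0.988, -0.151, -0.001], [0.001, 0.001, -1.0]]
wrist_force: [-0.1, -0.5, -1.0]
gripper_width: 0.999
gripper_force: 0.0
```

Request:
jog_arm(plan="0.72 -0.64 0 0 0 0 -1;0.72 -0.64 0 0 0 0 -1;0.72 -0.64 0 0 0 0 -1;0.72 -0.64 0 0 0 0 -1;0.72 -0.64 0 0 0 0 -1;0.72 -0.64 0 0 0 0 -1;0.72 -0.64 0 0 0 0 -1;0.72 -0.64 0 0 0 0 -1;0.72 -0.64 0 0 0 0 -1;0.72 -0.64 0 0 0 0 -1")

```text
time_s: 2.1
tcp_pos: [0.3956, 0.4355, 0.2402]
ee_rot: [[0.157, -0.988, -0.001], [-0.988, -0.157, -0.001], [0.001, 0.001, -1.0]]
wrist_force: [1.0, 0.8, -0.9]
gripper_width: 1.001
gripper_force: 0.0
```

Request:
jog_arm(plan="0.8 -0.72 0 0 0 0 -1;0.8 -0.72 0 0 0 0 -1;0.8 -0.72 0 0 0 0 -1;0.8 -0.72 0 0 0 0 -1;0.8 -0.72 0 0 0 0 -1;0.8 -0.72 0.7 0 0 0 -1;0.8 -0.72 0.7 0 0 0 -1;0.8 -0.72 0.7 0 0 0 -1;0.8 -0.72 0.7 0 0 0 -1;0 0 0.8 0 0 0 -1")

```text
time_s: 3.1
tcp_pos: [0.5853, 0.2819, 0.1494]
ee_rot: [[0.154, -0.988, -0.0], [-0.988, -0.154, -0.001], [0.001, 0.0, -1.0]]
wrist_force: [-0.1, 0.1, -1.2]
gripper_width: 1.003
gripper_force: 0.0
```

```bash
python3 go.py .5833,.282,.018,-81
```

```text
t 3.1 at [0.5853 0.2819 0.1494] yaw -81.2 w 1.003 F [-0.1  0.1 -1.2]
turn units [ 0.   -0.   -0.02]  then shift units [-0.02  0.08  5.26]
```

Request:
jog_arm(plan="0 0.08 0.9 0 0 0 -1;0 0 0.9 0 0 0 -1;0 0 0.9 0 0 0 -1;0 0 0.9 0 0 0 -1;0 0 0.9 0 0 0 -1;0 0 0.5 0 0 0 -1;0 0 0.26 0 0 0 -1;0 0 0 0 0 0 -1;0 0 0 0 0 0 1;0 0 0 0 0 0 1")

```text
time_s: 4.1
tcp_pos: [0.5822, 0.2843, 0.0205]
ee_rot: [[0.157, -0.988, 0.002], [-0.988, -0.157, 0.001], [-0.001, -0.002, -1.0]]
wrist_force: [0.1, -0.4, -0.0]
gripper_width: 0.895
gripper_force: 0.0
```

Request:
jog_arm(plan="0 0 0 0 0 0 1;0 0 0 0 0 0 1;0 0 0 0 0 0 1;0 0 0 0 0 0 1;0 0 0 0 0 0 1;0 0 0 0 0 0 1;0 0 0 0 0 0 1;0 0 0 0 0 0 1;0 0 0 0 0 0 1;0 0 0 0 0 0 1")

```text
time_s: 5.1
tcp_pos: [0.5815, 0.2838, 0.0192]
ee_rot: [[0.157, -0.988, 0.0], [-0.988, -0.157, 0.0], [-0.0, -0.0, -1.0]]
wrist_force: [-0.5, -0.1, -0.2]
gripper_width: 0.149
gripper_force: 30.0
```

Request:
jog_arm(plan="0 0 -0.5 0 0 0 1;0 0 -0.8 0 0 0 1;0 0 -0.8 0 0 0 1;0 0 -0.8 0 0 0 1;0 0 -0.8 0 0 0 1;0 0 -0.8 0 0 0 1;0 0 -0.5 0 0 0 1;0 0 0 0 0 -0.76 1;0 0 0 0 0 0 1;0 0 0 0 0 0 1")

```text
time_s: 6.1
tcp_pos: [0.581, 0.2835, 0.144]
ee_rot: [[0.259, -0.966, -0.001], [-0.966, -0.259, -0.0], [0.0, 0.001, -1.0]]
wrist_force: [0.7, 0.5, -1.0]
gripper_width: 0.153
gripper_force: 30.0
```

```bash
python3 go.py .5453,-.2149,.14,-74.8 .5453,-.2149,.021,-74.8
```

```text
t 6.1 at [0.581  0.2835 0.144 ] yaw -75.0 w 0.153 F [ 0.7  0.5 -1. ]
turn units [ 0.01 -0.   -0.03]  then shift units [18.87  6.61  0.16]
turn units [0. 0. 0.]  then shift units [0.   0.   4.76]
```

Request:
jog_arm(plan="0.6 0.2 0 0 0 0 1;0.94 0.33 0 0 0 0 1;1 0.35 0 0 0 0 1;1 0.35 0 0 0 0 1;1 0.35 0 0 0 0 1;1 0.35 0 0 0 0 1;1 0.35 0 0 0 0 1;1 0.35 0 0 0 0 1;1 0.35 0 0 0 0 1;1 0.35 0 0 0 0 1")

```text
time_s: 7.1
tcp_pos: [0.5623, 0.0298, 0.1439]
ee_rot: [[0.259, -0.966, -0.001], [-0.966, -0.259, -0.0], [0.0, 0.001, -1.0]]
wrist_force: [1.1, 0.4, 0.2]
gripper_width: 0.152
gripper_force: 30.0
```

Request:
jog_arm(plan="1 0.35 0 0 0 0 1;1 0.35 0 0 0 0 1;1 0.35 0 0 0 0 1;1 0.35 0 0 0 0 1;1 0.35 0 0 0 0 1;1 0.35 0 0 0 0 1;1 0.35 0 0 0 0 1;1 0.35 0 0 0 0 1;0.8 0.28 0 0 0 0 1;0.53 0.2 0 0 0 0 1")

```text
time_s: 8.1
tcp_pos: [0.5436, -0.2167, 0.1438]
ee_rot: [[0.258, -0.966, -0.001], [-0.966, -0.258, 0.0], [-0.0, 0.001, -1.0]]
wrist_force: [0.7, -0.2, 0.3]
gripper_width: 0.153
gripper_force: 30.0
```

Request:
jog_arm(plan="0 0 0 0 0 0 1;0 0 0.6 0 0 0 1;0 0 0.9 0 0 0 1;0 0 0.9 0 0 0 1;0 0 0.8 0 0 0 1;0 0 0.5 0 0 0 1;0 0 0.3 0 0 0 1;0 0 0.2 0 0 0 1;0 0 0 0 0 0 1;0 0 0 0 0 0 1")

```text
time_s: 9.1
tcp_pos: [0.5455, -0.2149, 0.04]
ee_rot: [[0.261, -0.965, 0.001], [-0.965, -0.261, -0.0], [0.001, -0.001, -1.0]]
wrist_force: [-0.3, 0.4, -0.3]
gripper_width: 0.154
gripper_force: 30.0
```

```bash
python3 go.py .5453,-.2149,.021,-74.8
```

```text
t 9.1 at [ 0.5455 -0.2149  0.04  ] yaw -74.9 w 0.154 F [-0.3  0.4 -0.3]
turn units [-0.01 -0.01 -0.01]  then shift units [-0.    0.01  0.76]
```

Request:
jog_arm(plan="0 0 0.4 0 0 0 1;0 0 0.34 0 0 0 1;0 0 0 0 0 0 1;0 0 0 0 0 0 1;0 0 0 0 0 0 0.1;0 0 0 0 0 0 0.1;0 0 0 0 0 0 0.1;0 0 0 0 0 0 0.1;0 0 0 0 0 0 0.1;0 0 0 0 0 0 0.1")

```text
time_s: 10.1
tcp_pos: [0.5448, -0.2148, 0.0207]
ee_rot: [[0.261, -0.965, -0.0], [-0.965, -0.261, 0.0], [-0.0, 0.0, -1.0]]
wrist_force: [-0.6, -0.7, 0.3]
gripper_width: 0.441
gripper_force: 0.0
```

Request:
jog_arm(plan="0 0 -0.5 0 0 0 0.1;0 0 -0.8 0 0 0 0.1;0 0 -0.9 0 0 0 0.1;0 0 -0.9 0 0 0 0.1;0 0 -0.9 0 0 0 0.1;0 0 -0.8 0 0 0 0.1;-0.5 0 0 0 0 0.8 0.1;0 0 0 0 0 0 -0.2;0 0 0 0 0 0 -0.2;0 0 0 0 0 0 -0.2")

```text
time_s: 11.1
tcp_pos: [0.5414, -0.2029, 0.1405]
ee_rot: [[0.153, -0.988, -0.001], [-0.988, -0.153, -0.0], [-0.0, 0.001, -1.0]]
wrist_force: [0.7, 0.3, -0.5]
gripper_width: 0.58
gripper_force: 0.0
```

```bash
cat > snap.py <<'E'
from h import *
import sys
p,d=r.capture('top');n=sys.argv[1];cv2.imwrite(f'pics/{n}.png',p[:,:,::-1]);H=hsv(p);h,s,v=[H[...,i].astype(int) for i in range(3)]
m=(h>105)&(h<125)&(s>150)&(v>50)&(np.arange(480)[:,None]>195)
for b in blobs(m,60):
    uv,P=cloud('top',d,b);k=P[:,2]>.035
    if k.sum()>20: print(uv.mean(0).round(),len(uv),'all',*rect(P),'web',k.sum(),*rect(plane('top',uv[k],.048)))
m=(h>24)&(h<34)&(s>170)&(v>120)&(abs(np.arange(640)-320)<60)&(abs(np.arange(480)[:,None]-255)<80)
for b in blobs(m,20):
    uv,P=cloud('top',d,b);print('yellow',len(uv),*rect(plane('top',uv,.042)))
E
python3 snap.py a1; python3 go.py .5661,.170,.15,-81 .5661,.170,.018,-81
```

```text
[252. 238.] 563 all [566.5 170.7] [90.9 52.5] -80.9 web 170 [565.6 169.9] [73.6 16.5] -81.2
[385. 247.] 253 all [ 526.  -191.3] [81.3 47.3] 4.4 web 73 [ 532.9 -191.8] [37.5 31.4] -6.5
[209. 267.] 586 all [487.2 287.8] [96.1 52.2] 77.6 web 153 [486.2 284.4] [73.1 14.7] 77.3
[246. 301.] 589 all [395.2 184.7] [90.  51.1] -84.5 web 161 [394.9 185.2] [73.5 14.4] -84.3
t 11.2 at [ 0.5414 -0.203   0.1404] yaw -81.2 w 0.588 F [-0.2  0.3 -0.2]
turn units [ 0.01  0.   -0.03]  then shift units [-14.58  -3.31  -0.39]
turn units [0. 0. 0.]  then shift units [0.   0.   5.28]
```

Request:
jog_arm(plan="-0.6 -0.15 0 0 0 0 -0.2;-1 -0.22 0 0 0 0 -0.2;-1 -0.22 0 0 0 0 -0.2;-1 -0.22 0 0 0 0 -0.2;-1 -0.22 0 0 0 0 -0.2;-1 -0.22 0 0 0 0 -0.2;-1 -0.22 0 0 0 0 -0.2;-1 -0.22 0 0 0 0 -0.2;-1 -0.22 0 0 0 0 -0.2;-1 -0.22 0 0 0 0 -0.2")

```text
time_s: 12.15
tcp_pos: [0.5577, 0.0442, 0.1405]
ee_rot: [[0.152, -0.988, -0.001], [-0.988, -0.152, -0.0], [0.0, 0.001, -1.0]]
wrist_force: [0.3, -0.4, 0.2]
gripper_width: 0.595
gripper_force: 0.0
```

Request:
jog_arm(plan="-1 -0.22 0 0 0 0 -0.2;-1 -0.22 0 0 0 0 -0.2;-1 -0.22 0 0 0 0 -0.2;-1 -0.22 0 0 0 0 -0.2;-0.68 -0.24 0 0 0 0 -0.2;-0.3 -0.06 0 0 0 0 -0.2;0 0 0.5 0 0 0 -0.2;0 0 0.8 0 0 0 -0.2;0 0 0.8 0 0 0 -0.2;0 0 0 0 0 0 -0.2")

```text
time_s: 13.15
tcp_pos: [0.5654, 0.1678, 0.0844]
ee_rot: [[0.149, -0.989, -0.007], [-0.989, -0.149, -0.003], [0.002, 0.008, -1.0]]
wrist_force: [-0.1, -0.5, -1.0]
gripper_width: 0.601
gripper_force: 0.0
```

```bash
python3 go.py .5661,.170,.018,-81
```

```text
t 13.2 at [0.5654 0.1678 0.0844] yaw -81.4 w 0.601 F [-0.1 -0.5 -1. ]
turn units [ 0.06 -0.02 -0.05]  then shift units [-0.08 -0.04  2.66]
```

Request:
jog_arm(plan="0 0 0.8 0 0 0 -0.2;0 0 0.8 0 0 0 -0.2;0 0 0.7 0 0 0 -0.2;0 0 0.42 0 0 0 -0.2;0 0 0 0 0 0 -0.2;0 0 0 0 0 0 1;0 0 0 0 0 0 1;0 0 0 0 0 0 1;0 0 0 0 0 0 1;0 0 0 0 0 0 1")

```text
time_s: 14.15
tcp_pos: [0.5684, 0.1703, 0.0207]
ee_rot: [[0.152, -0.988, 0.001], [-0.988, -0.152, 0.0], [-0.0, -0.001, -1.0]]
wrist_force: [1.0, 0.2, -0.7]
gripper_width: 0.232
gripper_force: 0.0
```

Request:
jog_arm(plan="0 0 0 0 0 0 1;0 0 0 0 0 0 1;0 0 0 0 0 0 1;0 0 -0.5 0 0 0 1;0 0 -0.8 0 0 0 1;0 0 -0.9 0 0 0 1;0 0 -0.9 0 0 0 1;0 0 -0.9 0 0 0 1;0 0 -0.9 0 0 0 1;0 0 0 0 0 -0.75 1")

```text
time_s: 15.15
tcp_pos: [0.5706, 0.1711, 0.1476]
ee_rot: [[0.257, -0.966, 0.008], [-0.966, -0.257, 0.003], [-0.001, -0.008, -1.0]]
wrist_force: [0.9, 0.6, -0.3]
gripper_width: 0.155
gripper_force: 30.0
```

```bash
python3 go.py .5751,-.3249,.14,-74.8 .5751,-.3249,.021,-74.8
```

```text
t 15.2 at [0.5706 0.1711 0.1476] yaw -75.1 w 0.155 F [ 0.9  0.6 -0.3]
turn units [-0.06  0.01 -0.04]  then shift units [19.19  5.03  0.3 ]
turn units [0. 0. 0.]  then shift units [0.   0.   4.76]
```

Request:
jog_arm(plan="0.6 0.15 0 0 0 0 1;1 0.26 0 0 0 0 1;1 0.26 0 0 0 0 1;1 0.26 0 0 0 0 1;1 0.26 0 0 0 0 1;1 0.26 0 0 0 0 1;1 0.26 0 0 0 0 1;1 0.26 0 0 0 0 1;1 0.26 0 0 0 0 1;1 0.26 0 0 0 0 1")

```text
time_s: 16.15
tcp_pos: [0.5681, -0.0796, 0.1427]
ee_rot: [[0.252, -0.968, -0.001], [-0.968, -0.252, -0.0], [-0.0, 0.001, -1.0]]
wrist_force: [0.6, -0.4, -0.3]
gripper_width: 0.15
gripper_force: 30.0
```

Request:
jog_arm(plan="1 0.26 0 0 0 0 1;1 0.26 0 0 0 0 1;1 0.26 0 0 0 0 1;1 0.26 0 0 0 0 1;1 0.26 0 0 0 0 1;1 0.26 0 0 0 0 1;1 0.26 0 0 0 0 1;1 0.26 0 0 0 0 1;1 0.26 0 0 0 0 1;0.6 0.2 0 0 0 0 1")

```text
time_s: 17.15
tcp_pos: [0.5675, -0.3281, 0.1424]
ee_rot: [[0.251, -0.968, -0.001], [-0.968, -0.251, 0.0], [-0.0, 0.001, -1.0]]
wrist_force: [-0.3, 0.5, -1.6]
gripper_width: 0.151
gripper_force: 30.0
```

Request:
jog_arm(plan="0 0 0 0 0 0 1;0 0 0.6 0 0 0 1;0 0 0.9 0 0 0 1;0 0 0.9 0 0 0 1;0 0 0.8 0 0 0 1;0 0 0.5 0 0 0 1;0 0 0.3 0 0 0 1;0 0 0.2 0 0 0 1;0 0 0 0 0 0 1;0 0 0 0 0 0 1")

```text
time_s: 18.15
tcp_pos: [0.5691, -0.3263, 0.0386]
ee_rot: [[0.254, -0.967, 0.001], [-0.967, -0.254, -0.001], [0.001, -0.001, -1.0]]
wrist_force: [1.0, 0.2, -1.0]
gripper_width: 0.149
gripper_force: 30.0
```

```bash
python3 go.py .5751,-.3249,.022,-74.8
```

```text
t 18.1 at [ 0.5691 -0.3263  0.0386] yaw -75.3 w 0.149 F [ 1.   0.2 -1. ]
turn units [-0.01 -0.01 -0.06]  then shift units [ 0.01 -0.25  0.67]
```

Request:
jog_arm(plan="0 -0.25 0.3 0 0 0 1;0 0 0.3 0 0 0 1;0 0 0.08 0 0 0 1;0 0 0 0 0 0 1;0 0 0 0 0 0 1;0 0 0 0 0 0 0.1;0 0 0 0 0 0 0.1;0 0 0 0 0 0 0.1;0 0 0 0 0 0 0.1;0 0 0 0 0 0 0.1")

```text
time_s: 19.15
tcp_pos: [0.5743, -0.3245, 0.0204]
ee_rot: [[0.254, -0.967, -0.001], [-0.967, -0.254, 0.0], [-0.0, 0.001, -1.0]]
wrist_force: [0.3, -0.2, -0.6]
gripper_width: 0.432
gripper_force: 0.0
```

Request:
jog_arm(plan="0 0 -0.5 0 0 0 0.1;0 0 -0.8 0 0 0 0.1;0 0 -0.9 0 0 0 0.1;0 0 -0.9 0 0 0 0.1;0 0 -0.9 0 0 0 0.1;0 0 -0.8 0 0 0 0.1;0 0 0 0 0 0.86 -0.2;0 0 0 0 0 0.86 -0.2;0 0 0 0 0 0.86 -0.2;0 0 0 0 0 0.86 -0.2")

```text
time_s: 20.15
tcp_pos: [0.5747, -0.3246, 0.142]
ee_rot: [[-0.226, -0.974, 0.001], [-0.974, 0.226, -0.0], [0.0, -0.001, -1.0]]
wrist_force: [0.0, 1.2, -0.5]
gripper_width: 0.592
gripper_force: 0.0
```

```bash
python3 snap.py a2; python3 go.py .4864,.284,.14,-103 .4864,.284,.018,-103
```

```text
[432. 234.] 240 all [ 562.5 -319.2] [106.5  47.2] -30.9 web 75 [ 572.  -315.3] [35.7 19.5] -84.4
[209. 267.] 584 all [487.3 287.5] [96.5 52.2] 77.2 web 154 [485.8 282.8] [76.3 14.7] 77.3
[246. 301.] 587 all [395.3 184.8] [89.8 51.2] -84.5 web 160 [394.9 185.2] [73.5 14.4] -84.3
t 20.2 at [ 0.5746 -0.3246  0.1419] yaw -103.3 w 0.598 F [ 0.3 -0.6 -0.4]
turn units [-0.01 -0.   -0.03]  then shift units [-22.93   8.91   0.08]
turn units [0. 0. 0.]  then shift units [0.   0.   4.88]
```

Request:
jog_arm(plan="-0.6 0.2 0 0 0 0 -0.2;-1 0.39 0 0 0 0 -0.2;-1 0.39 0 0 0 0 -0.2;-1 0.39 0 0 0 0 -0.2;-1 0.39 0 0 0 0 -0.2;-1 0.39 0 0 0 0 -0.2;-1 0.39 0 0 0 0 -0.2;-1 0.39 0 0 0 0 -0.2;-1 0.39 0 0 0 0 -0.2;-1 0.39 0 0 0 0 -0.2")

```text
time_s: 21.2
tcp_pos: [0.5368, -0.0682, 0.1414]
ee_rot: [[-0.219, -0.976, 0.001], [-0.976, 0.219, 0.0], [-0.0, -0.001, -1.0]]
wrist_force: [0.0, -0.4, -0.1]
gripper_width: 0.6
gripper_force: 0.0
```

Request:
jog_arm(plan="-1 0.39 0 0 0 0 -0.2;-1 0.39 0 0 0 0 -0.2;-1 0.39 0 0 0 0 -0.2;-1 0.39 0 0 0 0 -0.2;-1 0.39 0 0 0 0 -0.2;-1 0.39 0 0 0 0 -0.2;-1 0.39 0 0 0 0 -0.2;-1 0.39 0 0 0 0 -0.2;-1 0.39 0 0 0 0 -0.2;-1 0.39 0 0 0 0 -0.2")

```text
time_s: 22.2
tcp_pos: [0.4968, 0.197, 0.1414]
ee_rot: [[-0.219, -0.976, 0.001], [-0.976, 0.219, 0.001], [-0.001, -0.001, -1.0]]
wrist_force: [-0.1, -0.2, -0.4]
gripper_width: 0.6
gripper_force: 0.0
```

Request:
jog_arm(plan="-1 0.39 0 0 0 0 -0.2;-1 0.39 0 0 0 0 -0.2;-1 0.39 0 0 0 0 -0.2;-0.33 0.13 0 0 0 0 -0.2;0 0 0.5 0 0 0 -0.2;0 0 0.8 0 0 0 -0.2;0 0 0.8 0 0 0 -0.2;0 0 0.5 0 0 0 -0.2;0 0 0 0 0 0 -0.2;0 0 0 0 0 0 -0.2")

```text
time_s: 23.2
tcp_pos: [0.4847, 0.2835, 0.0759]
ee_rot: [[-0.222, -0.975, 0.0], [-0.975, 0.222, -0.0], [0.0, -0.0, -1.0]]
wrist_force: [-0.6, -0.3, 0.7]
gripper_width: 0.595
gripper_force: 0.0
```

```bash
python3 go.py .4864,.284,.018,-103
```

```text
t 23.2 at [0.4847 0.2835 0.0759] yaw -102.8 w 0.595 F [-0.6 -0.3  0.7]
turn units [-0.   -0.    0.02]  then shift units [-0.04 -0.06  2.32]
```

Afterwards turn by -28° (−3.5 units) at the lifted pose.

Request:
jog_arm(plan="0 -0.06 0.8 0 0 0 -0.2;0 0 0.7 0 0 0 -0.2;0 0 0.5 0 0 0 -0.2;0 0 0.3 0 0 0 -0.2;0 0 0 0 0 0 -0.2;0 0 0 0 0 0 1;0 0 0 0 0 0 1;0 0 0 0 0 0 1;0 0 0 0 0 0 1;0 0 0 0 0 0 1")

```text
time_s: 24.2
tcp_pos: [0.4859, 0.2837, 0.0185]
ee_rot: [[-0.222, -0.975, 0.0], [-0.975, 0.222, 0.0], [-0.0, -0.0, -1.0]]
wrist_force: [0.2, -0.2, 0.5]
gripper_width: 0.232
gripper_force: 0.0
```

Request:
jog_arm(plan="0 0 0 0 0 0 1;0 0 0 0 0 0 1;0 0 0 0 0 0 1;0 0 0 0 0 0 1;0 0 -0.5 0 0 0 1;0 0 -0.8 0 0 0 1;0 0 -0.9 0 0 0 1;0 0 -0.9 0 0 0 1;0 0 -0.9 0 0 0 1;0 0 -0.9 0 0 0 1")

```text
time_s: 25.2
tcp_pos: [0.4855, 0.2834, 0.1423]
ee_rot: [[-0.222, -0.975, -0.0], [-0.975, 0.222, 0.0], [-0.0, 0.0, -1.0]]
wrist_force: [1.1, 0.5, -0.7]
gripper_width: 0.156
gripper_force: 30.0
```

Request:
jog_arm(plan="0 0 0 0 0 -0.5 1;0 0 0 0 0 -0.8 1;0 0 0 0 0 -0.8 1;0 0 0 0 0 -0.8 1;0 0 0 0 0 -0.6 1;0 0 0 0 0 0 1;0 0 0 0 0 0 1;0 0 0 0 0 0 1;0 0 0 0 0 0 1;0 0 0 0 0 0 1")

```text
time_s: 26.2
tcp_pos: [0.4858, 0.2835, 0.1408]
ee_rot: [[0.262, -0.965, -0.0], [-0.965, -0.262, -0.0], [0.0, 0.0, -1.0]]
wrist_force: [0.7, -0.6, 0.5]
gripper_width: 0.153
gripper_force: 30.0
```

```bash
python3 go.py .4527,-.2401,.14,-74.8 .4527,-.2401,.021,-74.8
```

```text
t 26.2 at [0.4858 0.2835 0.1408] yaw -74.8 w 0.153 F [ 0.7 -0.6  0.5]
turn units [ 0. -0. -0.]  then shift units [19.86  6.77  0.03]
turn units [0. 0. 0.]  then shift units [0.   0.   4.76]
```

Request:
jog_arm(plan="0.6 0.2 0 0 0 0 1;1 0.34 0 0 0 0 1;1 0.34 0 0 0 0 1;1 0.34 0 0 0 0 1;1 0.34 0 0 0 0 1;1 0.34 0 0 0 0 1;1 0.34 0 0 0 0 1;1 0.34 0 0 0 0 1;1 0.34 0 0 0 0 1;1 0.34 0 0 0 0 1")

```text
time_s: 27.2
tcp_pos: [0.4693, 0.0288, 0.1409]
ee_rot: [[0.262, -0.965, -0.0], [-0.965, -0.262, -0.0], [0.0, 0.0, -1.0]]
wrist_force: [0.0, -0.0, -0.7]
gripper_width: 0.152
gripper_force: 30.0
```

Request:
jog_arm(plan="1 0.34 0 0 0 0 1;1 0.34 0 0 0 0 1;1 0.34 0 0 0 0 1;1 0.34 0 0 0 0 1;1 0.34 0 0 0 0 1;1 0.34 0 0 0 0 1;1 0.34 0 0 0 0 1;1 0.34 0 0 0 0 1;1 0.34 0 0 0 0 1;1 0.34 0 0 0 0 1")

```text
time_s: 28.2
tcp_pos: [0.4526, -0.2344, 0.1408]
ee_rot: [[0.261, -0.965, -0.0], [-0.965, -0.261, 0.0], [-0.0, 0.0, -1.0]]
wrist_force: [0.2, 0.1, -0.3]
gripper_width: 0.153
gripper_force: 30.0
```

Request:
jog_arm(plan="0.26 0.11 0 0 0 0 1;0 0 0 0 0 0 1;0 0 0.6 0 0 0 1;0 0 0.9 0 0 0 1;0 0 0.9 0 0 0 1;0 0 0.8 0 0 0 1;0 0 0.5 0 0 0 1;0 0 0.3 0 0 0 1;0 0 0 0 0 0 1;0 0 0 0 0 0 1")

```text
time_s: 29.2
tcp_pos: [0.4532, -0.2397, 0.0413]
ee_rot: [[0.263, -0.965, 0.001], [-0.965, -0.263, -0.0], [0.001, -0.001, -1.0]]
wrist_force: [0.2, 0.3, -0.6]
gripper_width: 0.154
gripper_force: 30.0
```

```bash
python3 go.py .4527,-.2401,.020,-74.8
```

```text
t 29.2 at [ 0.4532 -0.2397  0.0413] yaw -74.8 w 0.154 F [ 0.2  0.3 -0.6]
turn units [-0.01 -0.    0.01]  then shift units [0.01 0.02 0.85]
```

Then turn to -84.3° (+1.2 units) for D.

Request:
jog_arm(plan="0 0 0.4 0 0 0 1;0 0 0.3 0 0 0 1;0 0 0.15 0 0 0 1;0 0 0 0 0 0 1;0 0 0 0 0 0 1;0 0 0 0 0 0 0.1;0 0 0 0 0 0 0.1;0 0 0 0 0 0 0.1;0 0 0 0 0 0 0.1;0 0 0 0 0 0 0.1")

```text
time_s: 30.2
tcp_pos: [0.4526, -0.24, 0.0193]
ee_rot: [[0.262, -0.965, -0.0], [-0.965, -0.262, 0.0], [-0.0, 0.0, -1.0]]
wrist_force: [-0.1, 1.1, 0.3]
gripper_width: 0.435
gripper_force: 0.0
```

Request:
jog_arm(plan="0 0 -0.5 0 0 0 0.1;0 0 -0.8 0 0 0 0.1;0 0 -0.9 0 0 0 0.1;0 0 -0.9 0 0 0 0.1;0 0 -0.9 0 0 0 0.1;0 0 -0.8 0 0 0 0.1;0 0 0 0 0 0.6 -0.2;0 0 0 0 0 0.6 -0.2;0 0 0 0 0 0 -0.2;0 0 0 0 0 0 -0.2")

```text
time_s: 31.2
tcp_pos: [0.4525, -0.2399, 0.1393]
ee_rot: [[0.099, -0.995, -0.0], [-0.995, -0.099, 0.0], [-0.0, 0.0, -1.0]]
wrist_force: [0.1, -0.3, 0.3]
gripper_width: 0.593
gripper_force: 0.0
```

```bash
python3 snap.py a3; python3 go.py .395,.185,.14,-84.3 .395,.185,.018,-84.3
```

```text
[398. 280.] 385 all [ 448.4 -226.5] [66.6 50.9] -74.7 web 107 [ 444.  -224.3] [51.8 26.6] -83.9
[246. 301.] 587 all [395.5 184.4] [89.6 51.4] -84.8 web 161 [394.8 185.2] [73.5 14.7] -84.3
t 31.2 at [ 0.4525 -0.24    0.1393] yaw -84.3 w 0.594 F [ 0.7 -0.2 -0. ]
turn units [ 0.  0. -0.]  then shift units [-17.14   0.6   -0.03]
turn units [0. 0. 0.]  then shift units [0.   0.   4.88]
```

Request:
jog_arm(plan="-0.6 0.03 0 0 0 0 -0.2;-1 0.03 0 0 0 0 -0.2;-1 0.03 0 0 0 0 -0.2;-1 0.03 0 0 0 0 -0.2;-1 0.03 0 0 0 0 -0.2;-1 0.03 0 0 0 0 -0.2;-1 0.04 0 0 0 0 -0.2;-1 0.04 0 0 0 0 -0.2;-1 0.04 0 0 0 0 -0.2;-1 0.04 0 0 0 0 -0.2")

```text
time_s: 32.25
tcp_pos: [0.4201, -0.0005, 0.1395]
ee_rot: [[0.099, -0.995, -0.0], [-0.995, -0.099, 0.0], [-0.0, -0.0, -1.0]]
wrist_force: [-0.1, 0.5, -0.6]
gripper_width: 0.6
gripper_force: 0.0
```

Request:
jog_arm(plan="-1 0.03 0 0 0 0 -0.2;-1 0.03 0 0 0 0 -0.2;-1 0.03 0 0 0 0 -0.2;-1 0.03 0 0 0 0 -0.2;-1 0.03 0 0 0 0 -0.2;-1 0.04 0 0 0 0 -0.2;-1 0.04 0 0 0 0 -0.2;-0.54 0.03 0 0 0 0 -0.2;0 0 0.5 0 0 0 -0.2;0 0 0.8 0 0 0 -0.2")

```text
time_s: 33.25
tcp_pos: [0.3963, 0.1863, 0.1076]
ee_rot: [[0.099, -0.995, 0.002], [-0.995, -0.099, 0.002], [-0.002, -0.002, -1.0]]
wrist_force: [0.3, -0.1, -0.7]
gripper_width: 0.595
gripper_force: 0.0
```

Request:
jog_arm(plan="0 0 0.9 0 0 0 -0.2;0 0 0.9 0 0 0 -0.2;0 0 0.6 0 0 0 -0.2;0 0 0 0 0 0 -0.2;0 0 0 0 0 0 -0.2;0 0 0 0 0 0 -0.2;0 0 0 0 0 0 -0.2;0 0 0 0 0 0 -0.2;0 0 0 0 0 0 -0.2;0 0 0 0 0 0 -0.2")

```text
time_s: 34.25
tcp_pos: [0.3961, 0.1851, 0.0472]
ee_rot: [[0.098, -0.995, 0.0], [-0.995, -0.098, 0.0], [-0.0, -0.0, -1.0]]
wrist_force: [1.3, 0.1, 0.0]
gripper_width: 0.599
gripper_force: 0.0
```

```bash
python3 go.py .395,.185,.018,-84.3; python3 snap.py a4
```

```text
t 34.2 at [0.3961 0.1851 0.0472] yaw -84.4 w 0.599 F [1.3 0.1 0. ]
turn units [-0.    0.   -0.01]  then shift units [0.   0.04 1.17]
[432. 234.] 552 all [ 575.3 -323.2] [90.6 51.9] -75.3 web 158 [ 574.1 -322.4] [76.1 15.8] -76.1
[393. 245.] 554 all [ 544.7 -214.7] [89.1 51.3] -74.8 web 166 [ 544.5 -213.7] [77.  15.5] -74.9
[402. 279.] 573 all [ 451.3 -237.3] [89.2 51.2] -74.8 web 159 [ 450.8 -235.8] [76.9 14.4] -75.0
[256. 300.] 211 all [397.9 156. ] [51.  32.4] 5.1 web 44 [397.5 158.1] [19.6 13.9] -81.9
yellow 88 [493.6 -32.6] [46.8 13.9] 9.1
```

Request:
jog_arm(plan="0 0.04 0.6 0 0 0 -0.2;0 0 0.4 0 0 0 -0.2;0 0 0.15 0 0 0 -0.2;0 0 0 0 0 0 -0.2;0 0 0 0 0 0 1;0 0 0 0 0 0 1;0 0 0 0 0 0 1;0 0 0 0 0 0 1;0 0 0 0 0 0 1;0 0 0 0 0 0 1")

```text
time_s: 35.3
tcp_pos: [0.3951, 0.185, 0.0184]
ee_rot: [[0.098, -0.995, 0.0], [-0.995, -0.098, 0.0], [-0.0, -0.0, -1.0]]
wrist_force: [-0.1, 0.2, 0.8]
gripper_width: 0.152
gripper_force: 30.0
```

Request:
jog_arm(plan="0 0 0 0 0 0 1;0 0 0 0 0 0 1;0 0 0 0 0 0 1;0 0 -0.5 0 0 0 1;0 0 -0.8 0 0 0 1;0 0 -0.9 0 0 0 1;0 0 -0.9 0 0 0 1;0 0 -0.9 0 0 0 1;0 0 -0.9 0 0 0 1;0 0 0 0 0 0 1")

```text
time_s: 36.3
tcp_pos: [0.3965, 0.1862, 0.1435]
ee_rot: [[0.098, -0.995, 0.005], [-0.995, -0.098, 0.004], [-0.004, -0.005, -1.0]]
wrist_force: [-0.1, 0.3, 0.4]
gripper_width: 0.155
gripper_force: 30.0
```

Request:
jog_arm(plan="0 0 0 0 0 -0.6 1;0 0 0 0 0 -0.6 1;0 0 0 0 0 0 1;0.5 0 0 0 0 0 1;0.8 0 0 0 0 0 1;1 0 0 0 0 0 1;1 0 0 0 0 0 1;1 0 0 0 0 0 1;1 0 0 0 0 0 1;1 0 0 0 0 0 1")

```text
time_s: 37.3
tcp_pos: [0.4359, 0.0312, 0.1403]
ee_rot: [[0.26, -0.966, -0.001], [-0.966, -0.26, -0.0], [0.0, 0.001, -1.0]]
wrist_force: [-0.1, 0.7, -0.1]
gripper_width: 0.149
gripper_force: 30.0
```

```bash
python3 go.py .4825,-.3501,.14,-74.8 .4825,-.3501,.021,-74.8
```

```text
t 37.3 at [0.4359 0.0312 0.1403] yaw -74.9 w 0.149 F [-0.1  0.7 -0.1]
turn units [ 0.01 -0.   -0.01]  then shift units [1.521e+01 2.200e+00 1.000e-02]
turn units [0. 0. 0.]  then shift units [0.   0.   4.76]
```

Request:
jog_arm(plan="0.6 0.1 0 0 0 0 1;1 0.14 0 0 0 0 1;1 0.14 0 0 0 0 1;1 0.14 0 0 0 0 1;1 0.14 0 0 0 0 1;1 0.14 0 0 0 0 1;1 0.14 0 0 0 0 1;1 0.14 0 0 0 0 1;1 0.14 0 0 0 0 1;1 0.14 0 0 0 0 1")

```text
time_s: 38.3
tcp_pos: [0.4655, -0.2091, 0.1401]
ee_rot: [[0.26, -0.966, -0.001], [-0.966, -0.26, 0.0], [-0.001, 0.001, -1.0]]
wrist_force: [-0.8, -0.0, -0.8]
gripper_width: 0.153
gripper_force: 30.0
```

Request:
jog_arm(plan="1 0.14 0 0 0 0 1;1 0.14 0 0 0 0 1;1 0.14 0 0 0 0 1;1 0.14 0 0 0 0 1;1 0.14 0 0 0 0 1;0.6 0.14 0 0 0 0 1;0 0 0 0 0 0 1;0 0 0.6 0 0 0 1;0 0 0.9 0 0 0 1;0 0 0.9 0 0 0 1")

```text
time_s: 39.3
tcp_pos: [0.4824, -0.3474, 0.0803]
ee_rot: [[0.262, -0.965, 0.001], [-0.965, -0.262, 0.0], [-0.0, -0.001, -1.0]]
wrist_force: [0.5, -0.4, -0.7]
gripper_width: 0.152
gripper_force: 30.0
```

Request:
jog_arm(plan="0 0 0.8 0 0 0 1;0 0 0.5 0 0 0 1;0 0 0.3 0 0 0 1;0 0 0 0 0 0 1;0 0 0 0 0 0 1;0 0 0 0 0 0 1;0 0 0 0 0 0 1;0 0 0 0 0 0 1;0 0 0 0 0 0 1;0 0 0 0 0 0 1")

```text
time_s: 40.3
tcp_pos: [0.4828, -0.3482, 0.0409]
ee_rot: [[0.262, -0.965, 0.0], [-0.965, -0.262, -0.0], [0.0, -0.0, -1.0]]
wrist_force: [0.3, -0.5, -0.1]
gripper_width: 0.153
gripper_force: 30.0
```

```bash
python3 go.py .4825,-.3501,.020,-74.8
```

```text
t 40.3 at [ 0.4828 -0.3482  0.0409] yaw -74.8 w 0.153 F [ 0.3 -0.5 -0.1]
turn units [-0. -0. -0.]  then shift units [0.07 0.03 0.84]
```

Request:
jog_arm(plan="0.05 0.03 0.4 0 0 0 1;0 0 0.3 0 0 0 1;0 0 0.15 0 0 0 1;0 0 0 0 0 0 1;0 0 0 0 0 0 1;0 0 0 0 0 0 0.1;0 0 0 0 0 0 0.1;0 0 0 0 0 0 0.1;0 0 0 0 0 0 0.1;0 0 0 0 0 0 0.1")

```text
time_s: 41.3
tcp_pos: [0.4822, -0.3496, 0.0191]
ee_rot: [[0.262, -0.965, -0.001], [-0.965, -0.262, 0.0], [-0.0, 0.0, -1.0]]
wrist_force: [-0.4, -0.5, 0.3]
gripper_width: 0.436
gripper_force: 0.0
```

Request:
jog_arm(plan="0 0 -0.5 0 0 0 0.1;0 0 -0.8 0 0 0 0.1;0 0 -0.9 0 0 0 0.1;0 0 -0.9 0 0 0 0.1;0 0 -0.9 0 0 0 0.1;0 0 -0.8 0 0 0 0.1;-0.6 0 0 0 0 0 -0.2;-1 0 0 0 0 0 -0.2;-1 0 0 0 0 0 -0.2;-1 0 0 0 0 0 -0.2")

```text
time_s: 42.3
tcp_pos: [0.4576, -0.2612, 0.1392]
ee_rot: [[0.262, -0.965, -0.001], [-0.965, -0.262, 0.001], [-0.001, 0.001, -1.0]]
wrist_force: [0.3, -0.3, 0.1]
gripper_width: 0.589
gripper_force: 0.0
```

Request:
jog_arm(plan="-1 0 0 0 0 0 -0.2;-1 0 0 0 0 0 -0.2;-1 0 0 0 0 0 -0.2;-1 0 0 0 0 0 -0.2;-1 0 0 0 0 0 -0.2;-1 0 0 0 0 0 -0.2;-1 0 0 0 0 0 -0.2;-1 0 0 0 0 0 -0.2;-1 0 0 0 0 0 -0.2;-1 0 0 0 0 0 -0.2")

```text
time_s: 43.3
tcp_pos: [0.3919, -0.0205, 0.1393]
ee_rot: [[0.262, -0.965, -0.0], [-0.965, -0.262, 0.0], [-0.0, 0.0, -1.0]]
wrist_force: [0.4, 0.1, -0.3]
gripper_width: 0.598
gripper_force: 0.0
```

Request:
jog_arm(plan="-1 0 0 0 0 0 -0.2;-1 0 0 0 0 0 -0.2;-1 0 0 0 0 0 -0.2;-1 0 0 0 0 0 -0.2;-1 0 0 0 0 0 -0.2;-1 0 0 0 0 0 -0.2;-0.5 0 0 0 0 0 -0.2;0 0 0 0 0 1 -0.2;0 0 0 0 0 1 -0.2;0 0 0 0 0 1 -0.2")

```text
time_s: 44.3
tcp_pos: [0.3496, 0.1352, 0.1392]
ee_rot: [[-0.158, -0.987, -0.001], [-0.987, 0.158, -0.0], [0.0, 0.001, -1.0]]
wrist_force: [0.7, -0.0, 0.6]
gripper_width: 0.597
gripper_force: 0.0
```

```bash
python3 snap.py a5; python3 go.py; python3 - <<'E'
import cv2
p=cv2.imread('pics/a5.png')[130:340,150:500];cv2.imwrite('pics/a5c.png',cv2.resize(p,None,fx=2.2,fy=2.2,interpolation=3))
E
```

```text
[432. 234.] 554 all [ 574.8 -323.9] [91.1 51.4] -75.9 web 159 [ 574.  -321.2] [78.5 15.7] -75.3
[393. 245.] 561 all [ 545.  -214.7] [90.3 51.6] -75.4 web 168 [ 544.4 -214.1] [76.3 16. ] -74.9
[443. 268.] 572 all [ 481.  -349.8] [92.7 51.1] -74.6 web 155 [ 480.2 -347.2] [75.1 14.7] -74.3
[402. 279.] 570 all [ 451.3 -237.7] [90.3 51.2] -74.8 web 157 [ 450.9 -236.2] [76.1 14.5] -75.0
t 44.4 at [0.3496 0.1351 0.1392] yaw -99.3 w 0.601 F [-0.1  0.4 -0.7]
```

View pics/a5c.png

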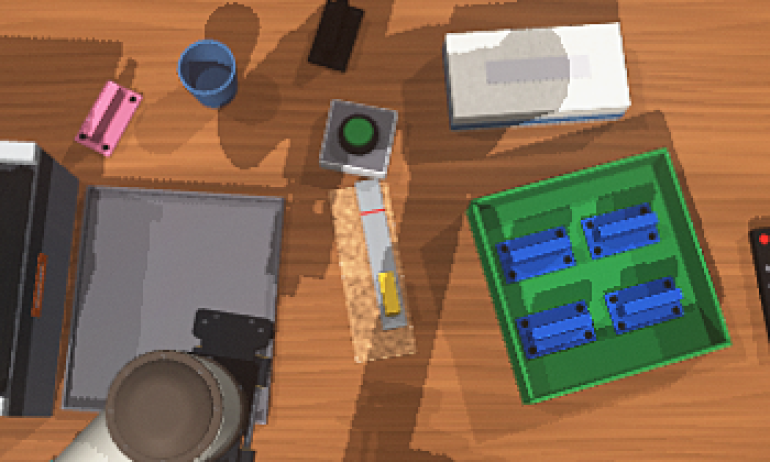

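All four brackets stand flat in the tote, clear of each other. The gauge now lies on the right part of the mat (handle at crop (389,293)), with its tip just short of the control box. Next I'll measure the gauge and mat.

```bash
cat > gauge.py <<'E'
from h import *
import sys
p=cv2.imread(f'pics/{sys.argv[1]}.png')[:,:,::-1].copy();H=hsv(p);h,s,v=[H[...,i].astype(int) for i in range(3)]
roi=(abs(np.arange(640)-320)<30)&(abs(np.arange(480)[:,None]-250)<48)
for nm,m,z,mn in (('yellow',(h>22)&(h<34)&(s>190)&(v>80)&roi,.042,15),('steel',(s<60)&(v>90)&roi,.006,60),('red',((h<6)|(h>172))&(s>110)&roi,.006,3)):
    for b in blobs(m,mn):
        y,x=np.nonzero(b);print(nm,len(x),np.c_[x,y].mean(0).round(1),*rect(plane('top',np.c_[x,y],z)))
E
python3 gauge.py a5; python3 - <<'E'
from h import *
print(plane('top',[(300.5,217.3),(311.8,294.5),(338.2,290.5)],.002).round(4))
E
```

```text
steel 316 [315.6 211.7] [634.6  11.2] [86.6 62.9] 89.9
steel 439 [323.2 248.8] [526.7 -26.2] [146.6  30.8] 10.7
red 16 [318.4 225.9] [600.8 -12.4] [28.2  3.7] -80.4
[[ 0.6261  0.039   0.002 ]
 [ 0.4121  0.0075  0.002 ]
 [ 0.4226 -0.0639  0.002 ]]
```

Request:
jog_arm(plan="0 0 0 0 0 0.98 -0.2;0 0 0 0 0 0.98 -0.2;0 0 0 0 0 0.98 -0.2;0 0 0 0 0 0.98 -0.2;0 0 0 0 0 0.98 -0.2;0 0 0 0 0 0.98 -0.2;0 0 0 0 0 0.98 -0.2;0 0 0 0 0 0.98 -0.2;0 0 0 0 0 0.98 -0.2;0 0 0 0 0 0 -0.2")

```text
time_s: 45.35
tcp_pos: [0.35, 0.1351, 0.1393]
ee_rot: [[-0.982, -0.187, -0.0], [-0.187, 0.982, -0.0], [0.0, -0.0, -1.0]]
wrist_force: [-0.2, -0.6, -1.0]
gripper_width: 0.6
gripper_force: 0.0
```

```bash
python3 go.py .4933,-.0322,.14,-169.7 .4933,-.0322,.013,-169.7
```

```text
t 45.4 at [0.35   0.1351 0.1393] yaw -169.2 w 0.6 F [-0.2 -0.6 -1. ]
turn units [-0.   -0.    0.06]  then shift units [-4.44 -7.61 -0.03]
turn units [0. 0. 0.]  then shift units [0.   0.   5.08]
```

Request:
jog_arm(plan="-0.4 -0.75 0 0 0 0.06 -0.2;-0.48 -0.82 0 0 0 0 -0.2;-0.48 -0.82 0 0 0 0 -0.2;-0.48 -0.82 0 0 0 0 -0.2;-0.48 -0.82 0 0 0 0 -0.2;-0.48 -0.82 0 0 0 0 -0.2;-0.48 -0.82 0 0 0 0 -0.2;-0.48 -0.82 0 0 0 0 -0.2;-0.48 -0.82 0 0 0 0 -0.2;-0.2 -0.3 0 0 0 0 -0.2")

```text
time_s: 46.35
tcp_pos: [0.4942, -0.0334, 0.1392]
ee_rot: [[-0.984, -0.179, -0.0], [-0.179, 0.984, -0.0], [0.0, -0.0, -1.0]]
wrist_force: [-0.2, -0.6, -1.7]
gripper_width: 0.6
gripper_force: 0.0
```

Request:
jog_arm(plan="0 0 0.5 0 0 0 -0.2;0 0 0.8 0 0 0 -0.2;0 0 0.8 0 0 0 -0.2;0 0 0.8 0 0 0 -0.2;0 0 0 0 0 0 -0.2;0 0 0 0 0 0 -0.2;0 0 0 0 0 0 -0.2;0 0 0 0 0 0 -0.2;0 0 0 0 0 0 -0.2;0 0 0 0 0 0 -0.2")

```text
time_s: 47.35
tcp_pos: [0.4938, -0.0322, 0.0675]
ee_rot: [[-0.984, -0.176, 0.001], [-0.176, 0.984, 0.0], [-0.001, 0.0, -1.0]]
wrist_force: [-0.1, 0.5, -0.3]
gripper_width: 0.6
gripper_force: 0.0
```

```bash
python3 go.py .4933,-.0322,.013,-169.7; python3 - <<'E'
from h import *
p,d=r.capture('wrist');cv2.imwrite('pics/w1.png',p[:,:,::-1])
E
```

```text
t 47.4 at [ 0.4938 -0.0322  0.0675] yaw -169.8 w 0.6 F [-0.1  0.5 -0.3]
turn units [ 0.    0.01 -0.02]  then shift units [0.02 0.   2.18]
```

View pics/w1.png

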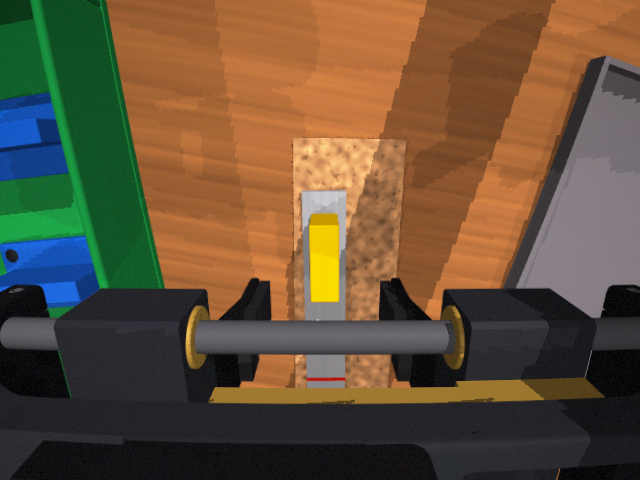

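The gauge handle is at (323,258), roughly midway between the fingers, with its tail towards the top of the picture and the red line at (325,380). I'll refine the measurement with this view.

```bash
python3 - <<'E'
from h import *
p=cv2.imread('pics/w1.png')[:,:,::-1].copy();H=hsv(p);h,s,v=[H[...,i].astype(int) for i in range(3)]
X=np.arange(640);Y=np.arange(480)[:,None]
for nm,m,z in(('yel',(h>24)&(h<34)&(s>180)&(v>200)&(abs(X-323)<30)&(Y<310),.042),('red',((h<6)|(h>172))&(s>110)&(abs(X-325)<30)&(abs(Y-380)<8),.006),('steel',(s<50)&(v>100)&(abs(X-323)<28)&(Y>180)&(Y<320),.006)):
    y,x=np.nonzero(m);print(nm,len(x),*rect(plane('wrist',np.c_[x,y],z)))
E
```

```text
yel 2079 [491.9 -33. ] [48.7 16.8] 10.8
red 120 [598.1 -13.3] [29.9  2.8] -79.8
steel 2743 [499.9 -31.7] [95.8 29.6] 10.9
```

Request:
jog_arm(plan="0.05 0.02 0.7 0 0 0 -0.2;0 0 0.7 0 0 0 -0.2;0 0 0.5 0 0 0 -0.2;0 0 0.26 0 0 0 -0.2;0 0 0 0 0 0 -0.2;0 0 0 0 0 0 1;0 0 0 0 0 0 1;0 0 0 0 0 0 1;0 0 0 0 0 0 1;0 0 0 0 0 0 1")

```text
time_s: 48.4
tcp_pos: [0.4924, -0.0319, 0.0133]
ee_rot: [[-0.984, -0.176, 0.001], [-0.176, 0.984, 0.0], [-0.001, 0.0, -1.0]]
wrist_force: [0.6, 0.1, -0.8]
gripper_width: 0.231
gripper_force: 0.2
```

Request:
jog_arm(plan="0 0 0 0 0 0 1;0 0 0 0 0 0 1;0 0 0 0 0 0 1;0 0 0 0 0 0 1;0 0 0 0 0 0 1;0 0 0 0 0 0 1;0 0 0 0 0 0 1;0 0 0 0 0 0 1;0 0 0 0 0 0 1;0 0 0 0 0 0 1")

```text
time_s: 49.4
tcp_pos: [0.4924, -0.032, 0.0132]
ee_rot: [[-0.984, -0.176, 0.0], [-0.176, 0.984, -0.0], [-0.0, -0.0, -1.0]]
wrist_force: [-0.4, -1.2, 4.2]
gripper_width: 0.198
gripper_force: 30.0
```

```bash
python3 go.py; python3 - <<'E'
from h import *
p,d=r.capture('wrist');cv2.imwrite('pics/w2.png',p[:,:,::-1]);H=hsv(p);h,s,v=[H[...,i].astype(int) for i in range(3)]
X=np.arange(640);Y=np.arange(480)[:,None]
m=((h<6)|(h>172))&(s>110)&(abs(X-325)<60)&(Y>200)
for b in blobs(m,8):
    y,x=np.nonzero(b);print(len(x),x.mean(),y.mean(),*rect(plane('wrist',np.c_[x,y],.006)))
E
```

```text
t 49.4 at [ 0.4924 -0.032   0.0132] yaw -169.8 w 0.198 F [-0.4 -1.2  4.2]
```

Request:
jog_arm(plan="0 0 -0.3 0 0 0 1;0 0 -0.6 0 0 0 1;0 0 -0.8 0 0 0 1;0 0 -0.8 0 0 0 1;0 0 -0.8 0 0 0 1;0 0 -0.8 0 0 0 1;0 0 -0.8 0 0 0 1;0 0 -0.5 0 0 0 1;0 0 0 0 0 0 1;0 0 0 0 0 0 1")

```text
time_s: 50.45
tcp_pos: [0.4916, -0.0318, 0.1474]
ee_rot: [[-0.984, -0.176, -0.001], [-0.176, 0.984, 0.001], [0.001, 0.001, -1.0]]
wrist_force: [0.1, -0.5, -1.7]
gripper_width: 0.197
gripper_force: 30.0
```

Request:
jog_arm(plan="0 0 0 0 0 -0.5 1;0 0 0 0 0 -0.7 1;0 0 0 0 0 -0.7 1;0 0 0 0 0 -0.7 1;0 0 0 0 0 -0.7 1;0 0 0 0 0 -0.7 1;0 0 0 0 0 -0.7 1;0 0 0 0 0 -0.7 1;0 0 0 0 0 -0.7 1;0 0 0 0 0 -0.7 1")

```text
time_s: 51.45
tcp_pos: [0.4912, -0.032, 0.1464]
ee_rot: [[-0.426, -0.905, -0.003], [-0.905, 0.426, -0.0], [0.002, 0.003, -1.0]]
wrist_force: [0.9, -0.8, -1.3]
gripper_width: 0.199
gripper_force: 30.0
```

Request:
jog_arm(plan="0 0 0 0 0 -0.7 1;0 0 0 0 0 -0.7 1;0 0 0 0 0 -0.7 1;0 0 0 0 0 -0.59 1;0 0 0 0 0 0 1;0 0 0 0 0 0 1;0 0 0 0 0 0 1;0 0 0 0 0 0 1;0 0 0 0 0 0 1;0 0 0 0 0 0 1")

```text
time_s: 52.45
tcp_pos: [0.4923, -0.032, 0.148]
ee_rot: [[-0.069, -0.998, 0.0], [-0.998, 0.069, 0.0], [-0.0, -0.0, -1.0]]
wrist_force: [-0.2, 0.2, -1.1]
gripper_width: 0.201
gripper_force: 30.0
```

```bash
python3 go.py .484,.2024,.1092,-93.9 .488,.2623,.1092,-93.9
```

```text
t 52.5 at [ 0.4923 -0.032   0.148 ] yaw -93.9 w 0.201 F [-0.2  0.2 -1.1]
turn units [-0.    0.   -0.01]  then shift units [-9.33  0.97  1.55]
turn units [0. 0. 0.]  then shift units [-2.4  0.   0. ]
```

Request:
jog_arm(plan="-0.5 0.1 0 0 0 0 1;-0.9 0.1 0.1 0 0 0 1;-1 0.1 0.2 0 0 0 1;-1 0.1 0.2 0 0 0 1;-1 0.1 0.25 0 0 0 1;-1 0.1 0.25 0 0 0 1;-1 0.1 0.25 0 0 0 1;-1 0.1 0.2 0 0 0 1;-0.9 0.1 0.1 0 0 0 1;-0.7 0.07 0 0 0 0 1")

```text
time_s: 53.45
tcp_pos: [0.4829, 0.1959, 0.1089]
ee_rot: [[-0.067, -0.998, -0.001], [-0.998, 0.067, -0.0], [0.0, 0.001, -1.0]]
wrist_force: [0.2, -0.9, -1.1]
gripper_width: 0.199
gripper_force: 30.0
```

Request:
jog_arm(plan="-0.33 0 0 0 0 0 1;0 0 0 0 0 0 1;0 0 0 0 0 0 1;0 0 0 0 0 0 1;0 0 0 0 0 0 1;0 0 0 0 0 0 1;0 0 0 0 0 0 1;0 0 0 0 0 0 1;0 0 0 0 0 0 1;0 0 0 0 0 0 1")

```text
time_s: 54.45
tcp_pos: [0.484, 0.2024, 0.1092]
ee_rot: [[-0.068, -0.998, -0.0], [-0.998, 0.068, -0.0], [0.0, 0.0, -1.0]]
wrist_force: [0.8, 0.0, -1.4]
gripper_width: 0.195
gripper_force: 30.0
```

```bash
python3 go.py .484,.2024,.1092,-93.9; python3 - <<'E'
from h import *
for n,(x0,x1,y0,y1) in {'scene':(330,490,130,270),'top':(150,290,200,330)}.items():
    p,d=r.capture(n);cv2.imwrite(f'pics/{n}3.png',p[:,:,::-1]);np.save(f'pics/{n}3.npy',d)
    cv2.imwrite(f'pics/{n}3c.png',cv2.resize(p[y0:y1,x0:x1,::-1],None,fx=4,fy=4,interpolation=3))
E
```

```text
t 54.5 at [0.484  0.2024 0.1092] yaw -93.9 w 0.195 F [ 0.8  0.  -1.4]
turn units [ 0. -0. -0.]  then shift units [0. 0. 0.]
```

View pics/scene3c.png

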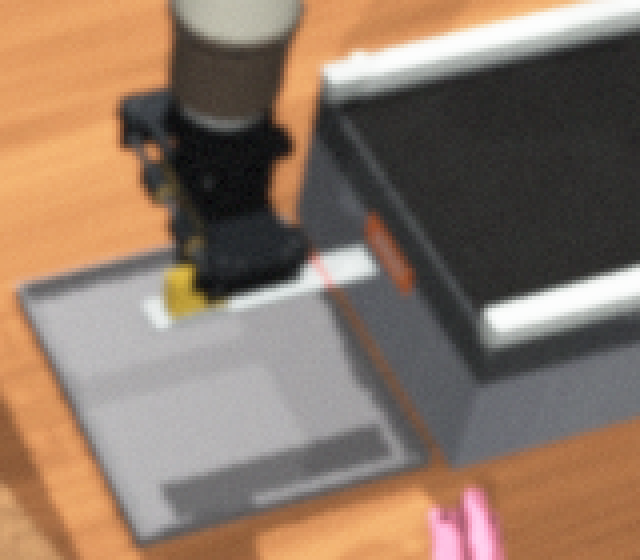

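View pics/top3c.png

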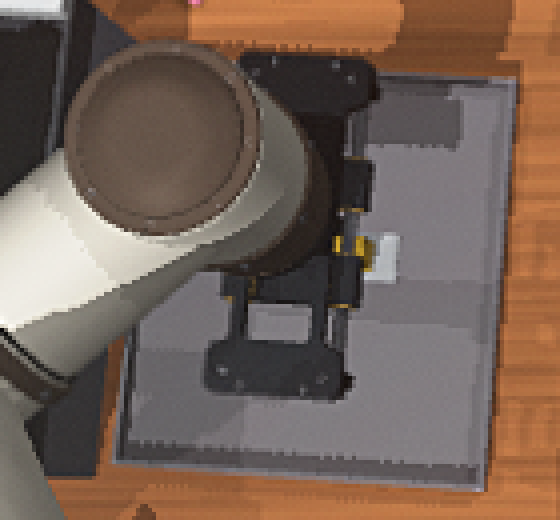

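In the scene view the blade points at the orange gap (centre about px (427,193)), with the red line at px (410,197). I'll measure the blade's height and tip, and the gap, in this view.

```bash
cat > chk.py <<'E'
from h import *
import sys
n=sys.argv[1]
p=cv2.imread(f'pics/{n}.png')[:,:,::-1].copy();d=np.load(f'pics/{n}.npy');H=hsv(p);h,s,v=[H[...,i].astype(int) for i in range(3)]
X=np.arange(640);Y=np.arange(480)[:,None]
ax=np.array([.068,.9977])
for nm,m in(('steel',(s<45)&(v>170)&(X>365)&(X<426)&(Y>188)&(Y<215)),('red',((h<8)|(h>170))&(s>70)&(v>150)&(X>400)&(X<424)&(Y>185)&(Y<206)),('orange',(h<14)&(s>150)&(X>419)&(X<436)&(Y>178)&(Y<206))):
  for b in blobs(m,5):
    uv,P=cloud('scene',d,b);along=(P[:,:2]-[.4863,.2325])@ax;lat=(P[:,:2]-[.4863,.2325])@[ax[1],-ax[0]]
    print(nm,len(uv),uv.mean(0).round(1),'mean',P.mean(0).round(4),'med z',np.median(P[:,2]).round(4),'along',np.percentile(along,[2,50,98]).round(4),'lat',np.percentile(lat,[2,50,98]).round(4),'z',np.percentile(P[:,2],[2,98]).round(4))
    if nm=='steel' and len(uv)>60: print('  z=%.4f*along+%.4f'%tuple(np.polyfit(along,P[:,2],1)),'lat slope',np.polyfit(along,lat,1).round(4))
    if nm!='orange': Q=plane('scene',uv,.102);a=(Q[:,:2]-[.4863,.2325])@ax;print('  on plane .102: along',np.percentile(a,[2,50,98]).round(4),'lat',((Q[:,:2]-[.4863,.2325])@[ax[1],-ax[0]]).mean().round(4))
E
python3 chk.py scene3
```

```text
steel 401 [391.7 204.4] mean [0.4693 0.2576 0.0664] med z 0.0976 along [-0.0694  0.0188  0.1163] lat [-0.113  -0.0037  0.086 ] z [-0.0024  0.2028]
  z=0.1932*along+0.0618 lat slope [ 0.1392 -0.022 ]
  on plane .102: along [-0.0771 -0.0057  0.1123] lat 0.0094
orange 12 [423.3 186.2] mean [0.4666 0.3695 0.1037] med z 0.1048 along [0.133  0.1354 0.1375] lat [-0.0364 -0.0292 -0.0201] z [0.0943 0.1132]
orange 9 [431.1 199.6] mean [0.525  0.3649 0.1009] med z 0.1035 along [0.1305 0.1352 0.1375] lat [0.0248 0.0284 0.0368] z [0.0938 0.1088]
```

```bash
cat > chk2.py <<'E'
from h import *
import sys
n=sys.argv[1]
p=cv2.imread(f'pics/{n}.png')[:,:,::-1].copy();d=np.load(f'pics/{n}.npy');H=hsv(p);h,s,v=[H[...,i].astype(int) for i in range(3)]
X=np.arange(640);Y=np.arange(480)[:,None];ax=np.array([.068,.9977])
uv,P=cloud('scene',d,(X>365)&(X<436)&(Y>180)&(Y<215))
a=(P[:,:2]-[.4863,.2325])@ax;l=(P[:,:2]-[.4863,.2325])@[ax[1],-ax[0]]
hh,ss,vv=h[uv[:,1],uv[:,0]],s[uv[:,1],uv[:,0]],v[uv[:,1],uv[:,0]]
k=(ss<60)&(vv>150)&(P[:,2]>.09)&(P[:,2]<.12)&(abs(l)<.025)&(a<.137)
for lo in np.arange(-.08,.14,.02):
    q=k&(a>=lo)&(a<lo+.02)
    if q.sum()>3: print('a %.3f n %d z %.4f lat %.4f'%(lo+.01,q.sum(),np.median(P[q,2]),l[q].mean()))
print('tip along',np.percentile(a[k],[95,99,100]).round(4))
q=(vv>120)&((hh<12)|(hh>168))&(ss>35)&(P[:,2]>.09)&(P[:,2]<.12)&(a<.132)&(abs(l)<.02)
Q=plane('scene',uv[q],.102);qa=(Q[:,:2]-[.4863,.2325])@ax
print('red',q.sum(),uv[q].mean(0),'along',np.median(a[q]),np.median(qa),'lat',l[q].mean())
o=(hh<14)&(ss>150)&(a>.12)&(abs(l)<.05);print('orange',uv[o].mean(0),'z',np.percentile(P[o,2],[3,50,97]).round(4),'l',np.percentile(l[o],[3,50,97]).round(4),'a',np.median(a[o]))
fz=(abs(l)>.05)&(a>.11)&(a<.16)&(P[:,2]>.04)&(P[:,2]<.14);print('face a',fz.sum(),np.percentile(a[fz],[10,50,90]).round(4))
E
python3 chk2.py scene3
```

```text
a -0.070 n 33 z 0.1010 lat 0.0022
a -0.050 n 21 z 0.1015 lat 0.0101
a -0.030 n 16 z 0.0993 lat 0.0128
a -0.010 n 16 z 0.1012 lat 0.0125
a 0.010 n 20 z 0.1000 lat 0.0121
a 0.030 n 18 z 0.0989 lat 0.0107
a 0.050 n 22 z 0.0999 lat 0.0115
a 0.070 n 33 z 0.0997 lat 0.0048
a 0.090 n 49 z 0.0993 lat 0.0003
a 0.110 n 40 z 0.1005 lat 0.0016
tip along [0.1111 0.1169 0.1217]
red 15 [410.26666667 198.        ] along 0.07634814781966152 0.07436641846878403 lat 0.0010035738588911045
orange [426.66666667 191.9047619 ] z [0.094  0.1042 0.1123] l [-0.0363 -0.0219  0.0359] a 0.13522349256105276
face a 110 [0.1341 0.1361 0.1381]
```

```bash
python3 - <<'E'
from h import *
p=cv2.imread('pics/scene0.png')[:,:,::-1].copy();d=np.load('pics/scene0.npy')
X=np.arange(640);Y=np.arange(480)[:,None]
uv,P=cloud('scene',d,(X>340)&(X<480)&(Y>130)&(Y<280))
ax=np.array([.068,.9977]);a=(P[:,:2]-[.4863,.2325])@ax;l=(P[:,:2]-[.4863,.2325])@[ax[1],-ax[0]]
q=(abs(P[:,2])<.012)&(a<.12)&(a>-.1)&(l>.16)&(l<.2);print('table z',q.sum(),np.median(P[q,2]))
q=(abs(P[:,2])<.012)&(abs(a)<.1)&(abs(l)<.02);print('tray floor',np.median(P[q,2]))
H=hsv(p);h,s,v=[H[...,i].astype(int) for i in range(3)]
b=(h<16)&(s>140)&(X>416)&(X<440)&(Y>176)&(Y<210);k,lab,st,_=cv2.connectedComponentsWithStats(b.astype(np.uint8));
for i in range(1,k):
  if st[i,4]>5:
    y,x=np.nonzero(lab==i);u,Q=cloud('scene',d,lab==i);print(st[i],'z',np.percentile(Q[:,2],[0,5,50,95,100]).round(4))
np.set_printoptions(linewidth=250)
print(v[180:206,418:438]);print(h[180:206,418:438])
E
```

```text
table z 734 -0.0012870215739330115
tray floor 0.003819989490492892
[422 184  11  18  38] z [0.0836 0.0899 0.1049 0.1125 0.1171]
[[ 89  77  62  52  49  44  43  48  47  51  51  55  43  38  31  31  32  30  31  27]
 [ 92  86  71  60  57  47  49  44  49  48  53  52  54  46  35  31  33  32  27  30]
 [ 92  89  84  71  70  65  56  49  48  50  47  51  55  52  39  36  33  34  31  30]
 [ 90  91  84  90  98  93  73  52  44  47  46  50  53  54  45  39  33  30  30  29]
 [ 92  93  86  99 118 122  97  67  49  49  48  49  51  56  53  42  35  33  30  27]
 [ 94  90  91 106 126 137 120  85  60  49  47  50  47  51  51  53  42  35  30  32]
 [ 92  92  92 112 136 150 137 112  75  52  49  47  49  52  56  55  48  39  36  29]
 [ 91  90  97 119 140 148 144 127  95  69  49  47  49  49  52  53  52  44  38  31]
 [ 93  92  95 119 143 145 140 134 120  90  64  44  44  45  52  52  53  50  39  33]
 [ 96  91  91 115 135 147 139 141 134 115  75  51  46  50  47  49  52  52  49  33]
 [ 91  92  90 103 124 142 143 136 138 127  98  64  48  45  51  50  51  55  52  43]
 [ 96  91  89  95 113 129 140 137 135 134 116  83  56  44  
[... 2645 characters left out ...]
 8   9   9   9   9  12 110  83 100]
 [111 105 103 120 107 116 107 144   8   7   8   9   9  10   9   8   5  90  60 105]
 [120 107 110 115 120 120 108 116 165   5   8  10  10  10   9   9   3 120 100  83]
 [111 120 110 120 111 116 111 115 113   0   8   9   9  10   9   8  11 105  90 120]
 [129 113 103 114 120 115 114 116 108 140   5   7   9  10   8   9  20 110   0 105]
 [120 110 113 105 116 120 120 115 111 110   6   5   9   8   6   6 140  96  90  83]
 [113 111 111 116 120 125 120 111 108 108 105 171   7   8   4 169 100 105 110 100]
 [120 110 107 109 115 120 113 107 120 110 111 130   3   2 177 120 108 114  98  90]
 [170 110 110 120 103 110 107 105 105 114 110 108 138 160 130 110 113 102 108 126]]
```

Request:
jog_arm(plan="-0.1 0 -0.03 0 0 0 1;-0.2 0 0 0 0 0 1;-0.2 0 0 0 0 0 1;-0.2 0 0 0 0 0 1;-0.2 0 0 0 0 0 1;-0.2 0 0 0 0 0 1;-0.2 0 0 0 0 0 1;-0.1 0 0 0 0 0 1;0 0 0 0 0 0 1;0 0 0 0 0 0 1")

```text
time_s: 55.55
tcp_pos: [0.4863, 0.2372, 0.1099]
ee_rot: [[-0.068, -0.998, -0.0], [-0.998, 0.068, -0.0], [0.0, 0.0, -1.0]]
wrist_force: [-0.6, 0.3, -1.2]
gripper_width: 0.197
gripper_force: 30.0
```

```bash
python3 go.py .488,.2623,.110,-93.9; python3 - <<'E'
from h import *
p,d=r.capture('scene');cv2.imwrite('pics/scene4.png',p[:,:,::-1]);np.save('pics/scene4.npy',d)
E
python3 chk2.py scene4
```

```text
t 55.5 at [0.4863 0.2372 0.1099] yaw -93.9 w 0.197 F [-0.6  0.3 -1.2]
turn units [ 0. -0. -0.]  then shift units [-1.  0. -0.]
a -0.030 n 43 z 0.1018 lat 0.0026
a -0.010 n 14 z 0.1008 lat 0.0127
a 0.010 n 16 z 0.1016 lat 0.0141
a 0.030 n 20 z 0.1012 lat 0.0120
a 0.050 n 16 z 0.1023 lat 0.0125
a 0.070 n 19 z 0.1007 lat 0.0108
a 0.090 n 17 z 0.0997 lat 0.0107
a 0.110 n 40 z 0.1002 lat 0.0023
a 0.130 n 21 z 0.0996 lat 0.0007
tip along [0.1257 0.1303 0.1309]
red 14 [420.5        195.28571429] along 0.11140783147260738 0.11027589716788827 lat 0.0014680745218480058
orange [427.27272727 192.5       ] z [0.0919 0.105  0.1123] l [-0.0369  0.0023  0.0333] a 0.13544217810384948
face a 63 [0.1344 0.1363 0.1385]
```

Request:
jog_arm(plan="-0.1 0 0 0 0 0 1;-0.15 0 0 0 0 0 1;-0.15 0 0 0 0 0 1;-0.15 0 0 0 0 0 1;-0.15 0 0 0 0 0 1;-0.12 0 0 0 0 0 1;-0.1 0 0 0 0 0 1;0 0 0 0 0 0 1;0 0 0 0 0 0 1;0 0 0 0 0 0 1")

```text
time_s: 56.6
tcp_pos: [0.488, 0.2601, 0.11]
ee_rot: [[-0.069, -0.998, -0.0], [-0.998, 0.069, -0.0], [0.0, 0.0, -1.0]]
wrist_force: [0.4, 0.4, -1.1]
gripper_width: 0.201
gripper_force: 30.0
```

```bash
python3 go.py .488,.2623,.110,-93.9; python3 - <<'E'
from h import *
p,d=r.capture('scene');cv2.imwrite('pics/scene5.png',p[:,:,::-1]);np.save('pics/scene5.npy',d)
cv2.imwrite('pics/scene5c.png',cv2.resize(p[160:230,370:460,::-1],None,fx=8,fy=8,interpolation=2))
E
python3 chk2.py scene5 | tail -6
```

```text
t 56.6 at [0.488  0.2601 0.11  ] yaw -93.9 w 0.201 F [ 0.4  0.4 -1.1]
turn units [ 0. -0. -0.]  then shift units [-0.09  0.01 -0.  ]
a 0.110 n 16 z 0.0998 lat 0.0103
a 0.130 n 13 z 0.1003 lat 0.0074
tip along [0.1247 0.1282 0.1315]
red 3 [426.66666667 195.33333333] along 0.12906025856746844 0.12932323077822716 lat 0.008647513636618457
orange [429.625      195.91666667] z [0.0922 0.1046 0.1118] l [-0.0037  0.0177  0.0327] a 0.13581070321927446
face a 29 [0.1351 0.1366 0.139 ]
```

View pics/scene5c.png

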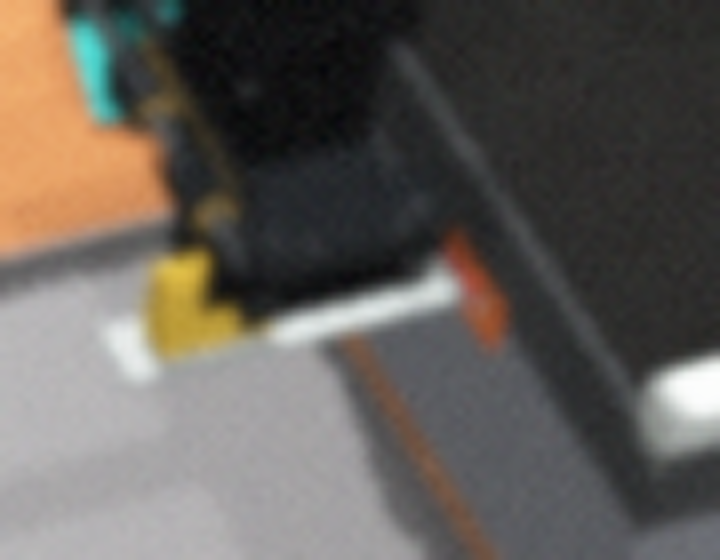

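Request:
jog_arm(plan="-0.05 0 0 0 0 0 1;-0.05 0 0 0 0 0 1;0 0 0 0 0 0 1;0 0 0 0 0 0 1;0 0 0 0 0 0 1;0 0 0 0 0 0 1;0 0 0 0 0 0 1;0 0 0 0 0 0 1;0 0 0 0 0 0 1;0 0 0 0 0 0 1")

```text
time_s: 57.65
tcp_pos: [0.4882, 0.2627, 0.11]
ee_rot: [[-0.068, -0.998, -0.0], [-0.998, 0.068, -0.0], [0.0, 0.0, -1.0]]
wrist_force: [0.3, 0.0, -1.7]
gripper_width: 0.204
gripper_force: 30.0
```

```bash
python3 go.py .488,.2623,.110,-93.9; python3 - <<'E'
from h import *
p,d=r.capture('scene');cv2.imwrite('pics/scene6.png',p[:,:,::-1])
cv2.imwrite('pics/scene6c.png',cv2.resize(p[175:215,395:445,::-1],None,fx=14,fy=14,interpolation=2))
E
```

```text
t 57.6 at [0.4882 0.2627 0.11  ] yaw -93.9 w 0.204 F [ 0.3  0.  -1.7]
turn units [ 0. -0. -0.]  then shift units [ 0.02  0.01 -0.  ]
```

View pics/scene6c.png

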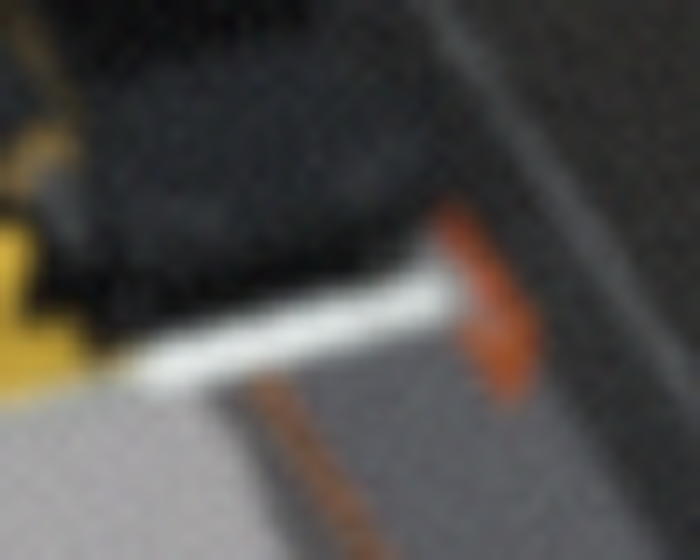

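The red line has merged with the orange frame at the face, around crop (465,290). I'll hold there and then withdraw.

Request:
jog_arm(plan="0 0 0 0 0 0 1;0 0 0 0 0 0 1;0 0 0 0 0 0 1;0 0 0 0 0 0 1;0 0 0 0 0 0 1;0 0 0 0 0 0 1;0 0 0 0 0 0 1;0 0 0 0 0 0 1;0 0 0 0 0 0 1;0 0 0 0 0 0 1")

```text
time_s: 58.7
tcp_pos: [0.4882, 0.2628, 0.11]
ee_rot: [[-0.068, -0.998, 0.0], [-0.998, 0.068, 0.0], [-0.0, -0.0, -1.0]]
wrist_force: [0.6, -0.5, -2.4]
gripper_width: 0.201
gripper_force: 30.0
```

Request:
jog_arm(plan="0 0 0 0 0 0 1;0 0 0 0 0 0 1;0 0 0 0 0 0 1;0.1 0 0 0 0 0 1;0.3 0 0 0 0 0 1;0.4 0 0 0 0 0 1;0.4 0 0 0 0 0 1;0.4 0 0 0 0 0 1;0.6 0 0 0 0 0 1;0.8 0 0 0 0 0 1")

```text
time_s: 59.7
tcp_pos: [0.483, 0.1868, 0.1101]
ee_rot: [[-0.068, -0.998, 0.0], [-0.998, 0.068, 0.0], [-0.0, -0.0, -1.0]]
wrist_force: [-0.3, -0.4, -1.4]
gripper_width: 0.199
gripper_force: 30.0
```

Request:
jog_arm(plan="0.9 0 0 0 0 0 1;1 0 0 0 0 0 1;1 0 -0.3 0 0 0 1;1 0 -0.4 0 0 0 1;1 0 -0.4 0 0 0 1;1 0 -0.3 0 0 0 1;1 0 0 0 0 0 1;0.8 0 0 0 0 0 1;0.5 0 0 0 0 0 1;0 0 0 0 0 0 1")

```text
time_s: 60.7
tcp_pos: [0.4683, -0.0184, 0.145]
ee_rot: [[-0.071, -0.997, -0.0], [-0.997, 0.071, -0.0], [0.0, 0.0, -1.0]]
wrist_force: [0.5, 0.2, -1.1]
gripper_width: 0.198
gripper_force: 30.0
```

```bash
python3 snap.py a6; python3 go.py .470,-.020,.14,-172 .470,-.020,.0135,-172
```

```text
[432. 234.] 551 all [ 574.8 -323.4] [90.3 52. ] -75.9 web 159 [ 574.1 -321.6] [77.7 15.7] -75.3
[393. 245.] 558 all [ 545.  -215.1] [90.6 51. ] -74.8 web 170 [ 544.4 -214.1] [76.2 16.2] -74.7
[443. 268.] 573 all [ 481. -350.] [92.5 51.1] -74.7 web 153 [ 480.2 -347.2] [75.1 14.7] -74.3
[402. 279.] 575 all [ 451.1 -237. ] [90.5 51.2] -75.1 web 161 [ 450.8 -236. ] [76.6 14.7] -75.3
t 60.8 at [ 0.4687 -0.0176  0.145 ] yaw -94.0 w 0.197 F [ 0.2  0.4 -1.3]
turn units [-0.    0.    9.75]  then shift units [-0.04 -0.1   0.2 ]
turn units [0. 0. 0.]  then shift units [0.   0.   5.06]
```

Request:
jog_arm(plan="0 0 0 0 0 0.5 1;0 0 0 0 0 0.8 1;0 0 0 0 0 0.9 1;0 0 0 0 0 0.9 1;0 0 0 0 0 0.9 1;0 0 0 0 0 0.9 1;0 0 0 0 0 0.9 1;0 0 0 0 0 0.9 1;0 0 0 0 0 0.9 1;0 0 0 0 0 0.9 1")

```text
time_s: 61.75
tcp_pos: [0.4691, -0.0159, 0.1449]
ee_rot: [[-0.952, -0.306, -0.0], [-0.306, 0.952, 0.0], [-0.0, 0.0, -1.0]]
wrist_force: [-0.2, 0.9, -1.0]
gripper_width: 0.2
gripper_force: 30.0
```

Request:
jog_arm(plan="0 0 0 0 0 0.8 1;0 0 0 0 0 0.45 1;0 0 0 0 0 0 1;-0.04 -0.1 0.4 0 0 0 1;0 0 0.7 0 0 0 1;0 0 0.7 0 0 0 1;0 0 0.6 0 0 0 1;0 0 0 0 0 0 1;0 0 0 0 0 0 1;0 0 0 0 0 0 1")

```text
time_s: 62.75
tcp_pos: [0.4711, -0.0188, 0.0856]
ee_rot: [[-0.99, -0.141, 0.001], [-0.141, 0.99, 0.0], [-0.001, -0.0, -1.0]]
wrist_force: [0.6, 0.1, -0.4]
gripper_width: 0.198
gripper_force: 30.0
```

```bash
python3 go.py .470,-.020,.0135,-172; python3 - <<'E'
from h import *
p,d=r.capture('wrist');cv2.imwrite('pics/w3.png',p[:,:,::-1])
E
```

```text
t 62.8 at [ 0.4711 -0.0188  0.0856] yaw -171.9 w 0.198 F [ 0.6  0.1 -0.4]
turn units [-0.    0.01  0.01]  then shift units [ 0.05 -0.04  2.88]
```

View pics/w3.png

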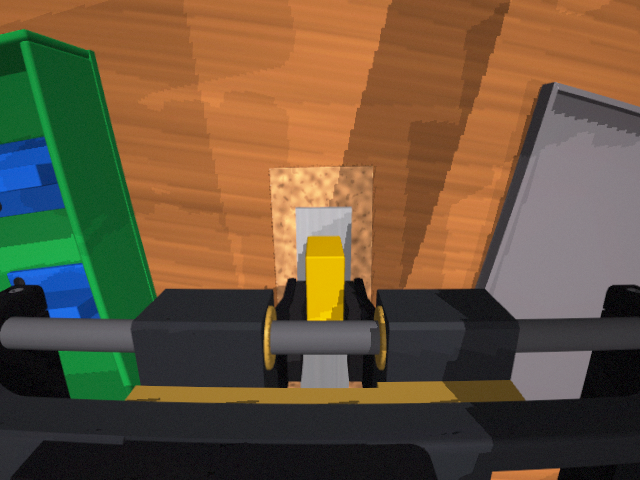

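The mat's near corners are at (271,168) and (373,167), and the gauge sits above it. I'll check the mat's position from those.

```bash
python3 - <<'E'
from h import *
P=plane('wrist',[(271,168),(373,167),(276,280),(372,280)],.002);print(P.round(4))
e=P[1]-P[0];w=np.linalg.norm(e);e/=w;n=np.array([e[1],-e[0],0]);n*=np.sign(n[0])
c=(P[0]+P[1])/2+n*.11;print('w',w,'yaw',np.degrees(np.arctan2(n[1],n[0])),'side yaws',[np.degrees(np.arctan2(*(P[i]-P[j])[[1,0]])) for i,j in((2,0),(3,1))],'centre',c,'handle',c-n*.055)
E
```

```text
[[ 0.4226 -0.0649  0.002 ]
 [ 0.4115  0.0077  0.002 ]
 [ 0.5081 -0.0521  0.002 ]
 [ 0.4975  0.0223  0.002 ]]
w 0.07339977951475618 yaw 8.665204414581439 side yaws [np.float64(8.458315107208815), np.float64(9.641705292901564)] centre [ 0.52581044 -0.01200161  0.002     ] handle [ 0.47143824 -0.02028794  0.002     ]
```

Request:
jog_arm(plan="0 -0.05 0.4 0 0 -0.06 1;0 0 0.7 0 0 0 1;0 0 0.7 0 0 0 1;0 0 0.5 0 0 0 1;0 0 0.3 0 0 0 1;0 0 0.2 0 0 0 1;0 0 0.06 0 0 0 1;0 0 0 0 0 0 1;0 0 0 0 0 0 1;0 0 0 0 0 0 1")

```text
time_s: 63.8
tcp_pos: [0.4709, -0.02, 0.0139]
ee_rot: [[-0.989, -0.149, 0.001], [-0.149, 0.989, 0.0], [-0.001, 0.0, -1.0]]
wrist_force: [-0.2, -0.3, -1.5]
gripper_width: 0.197
gripper_force: 30.0
```

```bash
python3 go.py .4713,-.0203,.013,-171.4
```

```text
t 63.8 at [ 0.4709 -0.02    0.0139] yaw -171.4 w 0.197 F [-0.2 -0.3 -1.5]
turn units [ 0.    0.01 -0.  ]  then shift units [-0.01 -0.01  0.04]
```

Request:
jog_arm(plan="0 0 0.02 0 0 0 1;0 0 0 0 0 0 0.2;0 0 0 0 0 0 0.2;0 0 0 0 0 0 0.2;0 0 0 0 0 0 0.2;0 0 0 0 0 0 0.2;0 0 -0.3 0 0 0 0.2;0 0 -0.6 0 0 0 0.2;0 0 -0.8 0 0 0 0.2;0 0 -0.8 0 0 0 0.2")

```text
time_s: 64.8
tcp_pos: [0.4705, -0.0202, 0.0766]
ee_rot: [[-0.989, -0.149, -0.0], [-0.149, 0.989, -0.0], [0.0, -0.0, -1.0]]
wrist_force: [0.2, -0.7, -0.2]
gripper_width: 0.398
gripper_force: 0.0
```

Request:
jog_arm(plan="0 0 -0.8 0 0 0 0.2;0 0 -0.8 0 0 0 0.2;0 0 -0.5 0 0 0 0.2;0 0 0 0 0 0 1;0 0 0 0 0 0 1;0 0 0 0 0 0 1;0 0 0 0 0 0 1;0 0 0 0 0 0 1;0 0 0 0 0 0 1;0 0 0 0 0 0 1")

```text
time_s: 65.8
tcp_pos: [0.4705, -0.0202, 0.1278]
ee_rot: [[-0.989, -0.149, -0.0], [-0.149, 0.989, -0.0], [0.001, -0.0, -1.0]]
wrist_force: [-0.2, 0.5, -0.1]
gripper_width: 0.007
gripper_force: 0.0
```

```bash
python3 - <<'E'
from h import *
D=np.load('pics/top0.npy');p=cv2.imread('pics/top0.png')[:,:,::-1].copy();H=hsv(p);h,s,v=[H[...,i].astype(int) for i in range(3)]
X=np.arange(640);Y=np.arange(480)[:,None]
m=(h>50)&(h<80)&(s>100)&(abs(X-313)<15)&(abs(Y-190)<15)
b=max(blobs(m,20),key=lambda q:q.sum());uv,P=cloud('top',D,b);print('top px',uv.mean(0),np.percentile(P[:,2],[10,25,50,75,90]).round(4));print(*rect(plane('top',uv,.053)))
D=np.load('pics/scene0.npy');p=cv2.imread('pics/scene0.png')[:,:,::-1].copy();H=hsv(p);h,s,v=[H[...,i].astype(int) for i in range(3)]
m=(h>50)&(h<80)&(s>100)&(abs(X-348)<18)&(abs(Y-288)<15)
b=max(blobs(m,20),key=lambda q:q.sum());uv,P=cloud('scene',D,b);print('scene px',uv.mean(0),np.percentile(P[:,2],[10,25,50,75,90]).round(4));print(*rect(plane('scene',uv,.053)))
E
python3 go.py .692,.006,.14,-171.4
```

```text
top px [312.47014925 189.47761194] [0.045  0.0512 0.0528 0.0546 0.0553]
[691.1   5. ] [35.1 30.9] 89.9
scene px [347.59589041 287.88356164] [0.0412 0.0448 0.0494 0.0523 0.0537]
[697.5  -1.5] [40.8 37.8] -22.6
t 65.8 at [ 0.4705 -0.0202  0.1278] yaw -171.4 w 0.007 F [-0.2  0.5 -0.1]
turn units [-0.   -0.   -0.01]  then shift units [-8.92 -0.29 -0.49]
```

Request:
jog_arm(plan="-0.6 -0.03 0 0 0 0 1;-0.95 -0.03 0 0 0 0 1;-0.95 -0.03 0 0 0 0 1;-0.95 -0.03 0 0 0 0 1;-0.95 -0.03 0 0 0 0 1;-0.95 -0.03 0 0 0 0 1;-0.95 -0.03 0 0 0 0 1;-0.95 -0.03 0 0 0 0 1;-0.95 -0.03 0 0 0 0 1;-0.75 -0.03 0 0 0 0 1")

```text
time_s: 66.8
tcp_pos: [0.6941, 0.0059, 0.1274]
ee_rot: [[-0.989, -0.149, -0.0], [-0.149, 0.989, -0.0], [0.001, -0.0, -1.0]]
wrist_force: [0.4, -0.4, -0.5]
gripper_width: 0.006
gripper_force: 0.0
```

Request:
jog_arm(plan="0 0 0.5 0 0 0 1;0 0 0.7 0 0 0 1;0 0 0.7 0 0 0 1;0 0 0.5 0 0 0 1;0 0 0.2 0 0 0 1;0 0 0 0 0 0 1;0 0 0 0 0 0 1;0 0 0 0 0 0 1;0 0 0 0 0 0 1;0 0 0 0 0 0 1")

```text
time_s: 67.8
tcp_pos: [0.6932, 0.0058, 0.0636]
ee_rot: [[-0.989, -0.149, 0.001], [-0.149, 0.989, 0.0], [-0.001, 0.0, -1.0]]
wrist_force: [-0.7, -0.4, 0.5]
gripper_width: 0.005
gripper_force: 0.0
```

```bash
python3 go.py .693,.004,.053,-171.4; python3 - <<'E'
from h import *
p,d=r.capture('scene');q,_=r.capture('top')
cv2.imwrite('pics/b1.png',np.hstack([cv2.resize(p[220:340,270:400,::-1],(520,480),interpolation=3),cv2.resize(q[130:330,270:370,::-1],(240,480),interpolation=3)]))
E
```

```text
t 67.8 at [0.6932 0.0058 0.0636] yaw -171.4 w 0.005 F [-0.7 -0.4  0.5]
turn units [ 0.    0.01 -0.01]  then shift units [ 0.02 -0.07  0.42]
```

View pics/b1.png

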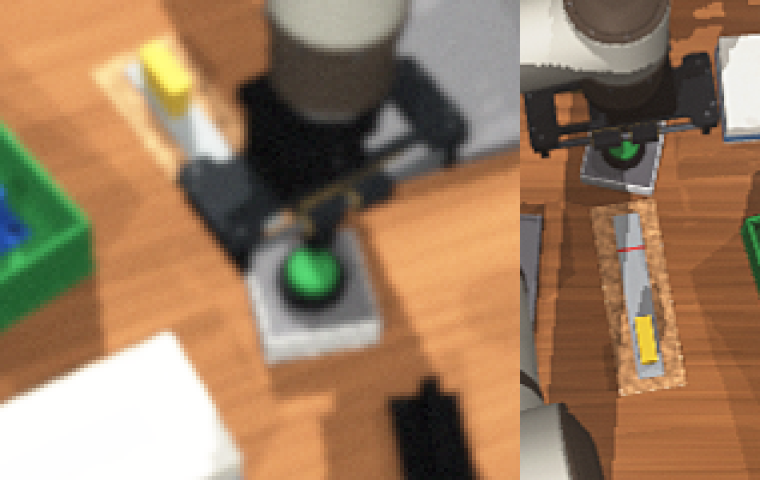

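The gauge lies flat along the mat, and the closed fingers are above the green button. Pressing now.

Request:
jog_arm(plan="0 -0.05 0.2 0 0 0 1;0 0 0.12 0 0 0 1;0 0 0.08 0 0 0 1;0 0 0.06 0 0 0 1;0 0 0.05 0 0 0 1;0 0 0.05 0 0 0 1;0 0 0 0 0 0 1;0 0 0 0 0 0 1;0 0 0 0 0 0 1;0 0 0 0 0 0 1")

```text
time_s: 68.9
tcp_pos: [0.6932, 0.0045, 0.0491]
ee_rot: [[-0.989, -0.149, 0.0], [-0.149, 0.989, 0.0], [-0.0, 0.0, -1.0]]
wrist_force: [0.1, 0.2, 0.4]
gripper_width: 0.003
gripper_force: 0.0
```

```bash
python3 go.py
```

```text
t 68.9 at [0.6932 0.0045 0.0491] yaw -171.4 w 0.003 F [0.1 0.2 0.4]
```

Request:
jog_arm(plan="0 0 0.04 0 0 0 1;0 0 0.04 0 0 0 1;0 0 0.04 0 0 0 1;0 0 0.04 0 0 0 1;0 0 0 0 0 0 1;0 0 0 0 0 0 1;0 0 0 0 0 0 1;0 0 0 0 0 0 1;0 0 0 0 0 0 1;0 0 0 0 0 0 1")

```text
time_s: 69.9
tcp_pos: [0.6931, 0.0045, 0.045]
ee_rot: [[-0.989, -0.149, 0.0], [-0.149, 0.989, 0.0], [-0.0, 0.0, -1.0]]
wrist_force: [0.9, 0.5, -0.4]
gripper_width: 0.002
gripper_force: 0.0
```

Request:
jog_arm(plan="0 0 0.04 0 0 0 1;0 0 0.04 0 0 0 1;0 0 0.04 0 0 0 1;0 0 0 0 0 0 1;0 0 0 0 0 0 1;0 0 0 0 0 0 1;0 0 0 0 0 0 1;0 0 0 0 0 0 1;0 0 0 0 0 0 1;0 0 0 0 0 0 1")

```text
time_s: 70.9
tcp_pos: [0.6931, 0.0045, 0.0421]
ee_rot: [[-0.989, -0.149, 0.0], [-0.149, 0.989, -0.0], [-0.0, -0.0, -1.0]]
wrist_force: [-0.1, -0.3, -0.4]
gripper_width: 0.004
gripper_force: 0.0
```

```bash
python3 - <<'E'
from h import *
p,d=r.capture('scene');q,_=r.capture('wrist')
cv2.imwrite('pics/b2.png',np.hstack([cv2.resize(p[260:320,315:380,::-1],(390,360),interpolation=3),cv2.resize(q[:,:,::-1],(400,360))]))
E
```

```text
(no output)
```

View pics/b2.png

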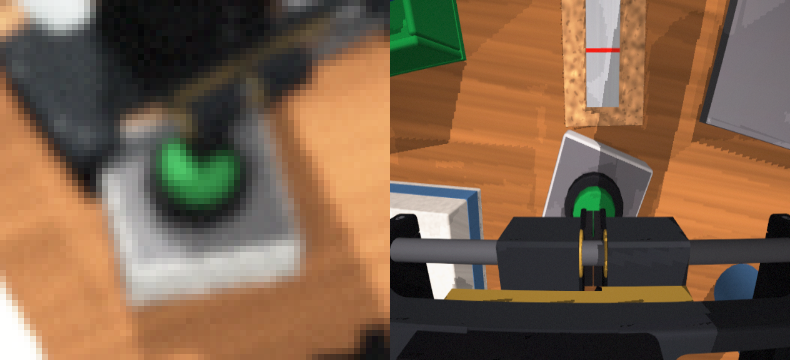

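The fingers are over the button's centre but not yet touching, so I'll keep lowering gently.

Request:
jog_arm(plan="0 0 0.04 0 0 0 1;0 0 0.04 0 0 0 1;0 0 0 0 0 0 1;0 0 0 0 0 0 1;0 0 0 0 0 0 1;0 0 0 0 0 0 1;0 0 0 0 0 0 1;0 0 0 0 0 0 1;0 0 0 0 0 0 1;0 0 0 0 0 0 1")

```text
time_s: 72.0
tcp_pos: [0.6931, 0.0045, 0.04]
ee_rot: [[-0.989, -0.149, 0.0], [-0.149, 0.989, 0.0], [-0.0, 0.0, -1.0]]
wrist_force: [-1.3, -0.3, -0.8]
gripper_width: 0.005
gripper_force: 0.0
```

```bash
python3 go.py; python3 - <<'E'
from h import *
p,d=r.capture('scene');H=hsv(p);h,s,v=[H[...,i].astype(int) for i in range(3)]
X=np.arange(640);Y=np.arange(480)[:,None]
m=(h>50)&(h<80)&(s>100)&(abs(X-348)<18)&(abs(Y-288)<15)
for D,n in((np.load('pics/scene0.npy'),'before'),(d,'now')):
    uv,P=cloud('scene',D,m);print(n,len(uv),uv.mean(0),np.percentile(P[:,2],[5,25,50,75,95]).round(4))
m=(s<40)&(v>60)&(abs(X-348)<25)&(abs(Y-288)<25);uv,P=cloud('scene',np.load('pics/scene0.npy'),m);print('box',np.percentile(P[:,2],[10,50,90]))
E
```

```text
t 72.0 at [0.6931 0.0045 0.04  ] yaw -171.4 w 0.005 F [-1.3 -0.3 -0.8]
before 119 [347.48739496 288.92436975] [0.0396 0.0448 0.0498 0.0523 0.0546]
now 119 [347.48739496 288.92436975] [0.0405 0.0453 0.0493 0.0532 0.0721]
box [0.00178937 0.02657482 0.03238677]
```

```bash
python3 - <<'E'
from h import *
o1,d1=rays('top',[(312.5,189.5)]);o2,d2=rays('scene',[(347.6,287.9)])
A=np.c_[d1[0],-d2[0]];t=np.linalg.lstsq(A,o2-o1,rcond=None)[0];print(o1+t[0]*d1[0],o2+t[1]*d2[0])
s=r.sense();p0=s['tcp_pos']
c=r.get_calibration('wrist');p,d=r.capture('wrist');H=hsv(p);h,s_,v=[H[...,i].astype(int) for i in range(3)]
X=np.arange(640);Y=np.arange(480)[:,None];m=(h>50)&(h<80)&(s_>100)&(abs(X-325)<60)&(Y>220)&(Y<330)
for b in blobs(m,20):
    uv,P=cloud('wrist',d,b,c);print(len(uv),uv.mean(0),np.percentile(P[:,2],[5,50,95]).round(4),P.min(0).round(4),P.max(0).round(4))
cv2.imwrite('pics/w4.png',cv2.resize(p[200:330,220:440,::-1],None,fx=3.5,fy=3.5,interpolation=2))
E
```

```text
[0.69360491 0.00506733 0.04448637] [0.69239753 0.00152301 0.04408067]
2001 [326.17291354 270.45277361] [0.0421 0.051  0.0696] [ 0.6528 -0.0135  0.0395] [0.697  0.0234 0.1398]
```

View pics/w4.png

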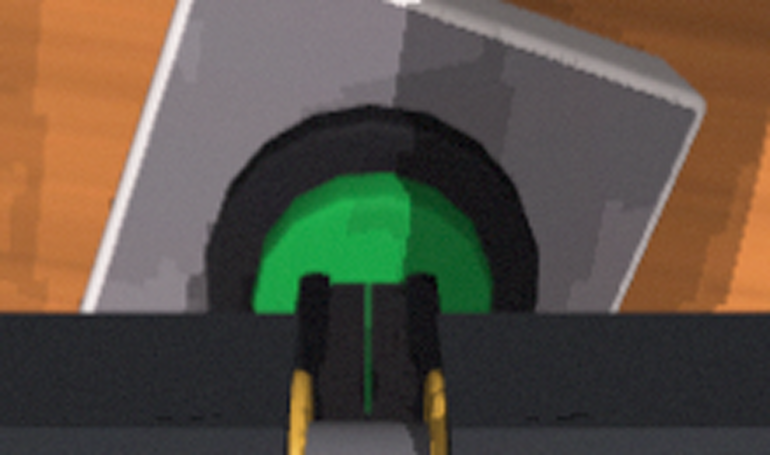

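The fingers are centred on the button; triangulation puts its top nearer 0.044 m than the depth suggested. Continuing down in 1 mm steps.

Request:
jog_arm(plan="0 0 0.04 0 0 0 1;0 0 0.04 0 0 0 1;0 0 0 0 0 0 1;0 0 0 0 0 0 1;0 0 0 0 0 0 1;0 0 0 0 0 0 1;0 0 0 0 0 0 1;0 0 0 0 0 0 1;0 0 0 0 0 0 1;0 0 0 0 0 0 1")

```text
time_s: 73.1
tcp_pos: [0.6931, 0.0045, 0.038]
ee_rot: [[-0.989, -0.149, 0.0], [-0.149, 0.989, -0.0], [-0.0, -0.0, -1.0]]
wrist_force: [-0.2, -0.5, 0.4]
gripper_width: 0.006
gripper_force: 0.0
```

Request:
jog_arm(plan="0 0 0.04 0 0 0 1;0 0 0.04 0 0 0 1;0 0 0 0 0 0 1;0 0 0 0 0 0 1;0 0 0 0 0 0 1;0 0 0 0 0 0 1;0 0 0 0 0 0 1;0 0 0 0 0 0 1;0 0 0 0 0 0 1;0 0 0 0 0 0 1")

```text
time_s: 74.1
tcp_pos: [0.6931, 0.0045, 0.036]
ee_rot: [[-0.989, -0.149, -0.0], [-0.149, 0.989, -0.0], [0.0, -0.0, -1.0]]
wrist_force: [0.1, 0.5, -0.7]
gripper_width: 0.005
gripper_force: 0.0
```

```bash
python3 - <<'E'
from h import *
s=r.sense();print(s['tcp_pos'],s['wrist_force'],s['moment'],np.round(s['effort'],2))
c=r.get_calibration('wrist');p,d=r.capture('wrist');E=np.array(c['extrinsics'])
X=np.arange(640);Y=np.arange(480)[:,None]
# heights of patches: collar/box/wood/mat
for nm,(u,v) in dict(green=(315,262),box=(285,225),collar=(325,235)).items():
    uv,P=cloud('wrist',d,(abs(X-u)<5)&(abs(Y-v)<3),c);print(nm,np.median(P,0).round(4),p[v,u])
E
```

```text
[0.69310526 0.00445558 0.03598136] [ 0.11204871  0.46999692 -0.6833363 ] [ 0.07753937 -0.10075042  0.00313503] [  0.   -48.15  16.18   3.62  -0.08  -0.  ]
green [ 0.6766 -0.003   0.0506] [ 28 158  68]
box [ 0.6657 -0.0213  0.0298] [131 123 130]
collar [6.658e-01 3.000e-04 3.810e-02] [31 31 30]
```

```bash
python3 - <<'E'
from h import *
c=r.get_calibration('wrist');p,d=r.capture('wrist');np.set_printoptions(linewidth=200,suppress=True)
for v in range(240,300,4):
    row=[]
    for u in(300,308,316,322,330,336,345):
        uv,P=cloud('wrist',d,(abs(np.arange(640)-u)<2)&(abs(np.arange(480)[:,None]-v)<2),c)
        row.append('%.3f,%.3f,%.3f'%tuple(np.median(P,0)) if len(P) else '-')
    print(v,*row)
p,d=r.capture('scene');cv2.imwrite('pics/s7.png',cv2.resize(p[250:320,310:385,::-1],None,fx=8,fy=8,interpolation=2))
E
```

```text
240 0.672,-0.012,0.033 0.669,-0.008,0.041 0.668,-0.004,0.041 0.668,-0.001,0.041 0.667,0.003,0.041 0.667,0.006,0.041 0.666,0.011,0.040
244 0.672,-0.012,0.039 0.671,-0.008,0.041 0.670,-0.004,0.041 0.670,-0.001,0.041 0.669,0.003,0.041 0.669,0.006,0.041 0.668,0.011,0.041
248 0.673,-0.011,0.042 0.673,-0.007,0.041 0.672,-0.003,0.041 0.672,-0.000,0.042 0.671,0.004,0.041 0.671,0.007,0.042 0.670,0.011,0.041
252 0.676,-0.011,0.041 0.675,-0.007,0.042 0.675,-0.003,0.041 0.674,0.000,0.042 0.673,0.004,0.042 0.673,0.007,0.041 0.672,0.012,0.041
256 0.678,-0.011,0.041 0.677,-0.007,0.041 0.675,-0.003,0.046 0.674,0.000,0.048 0.673,0.004,0.048 0.674,0.007,0.045 0.674,0.012,0.041
260 0.680,-0.011,0.041 0.677,-0.006,0.047 0.676,-0.003,0.051 0.675,0.000,0.050 0.675,0.004,0.051 0.674,0.007,0.050 0.675,0.012,0.047
264 0.681,-0.010,0.043 0.678,-0.006,0.050 0.677,-0.002,0.051 0.677,0.001,0.051 0.676,0.004,0.051 0.676,0.007,0.051 0.676,0.012,0.051
268 0.681,-0.010,0.049 0.680,-0.006,0.051 0.679,-0.002,0.051 0.679,0.001,0.051 0.678,0.005,0.051 0.678,0.008,0.051 0.678,0.012,0.051
272 0.683,-0.010,0.051 0.682,-0.0
[... 197 characters left out ...]
0.682,0.008,0.051 0.681,0.013,0.051
280 0.687,-0.009,0.051 0.682,-0.005,0.062 0.685,-0.001,0.052 0.685,0.002,0.051 0.684,0.006,0.052 0.680,0.008,0.061 0.683,0.013,0.051
284 0.689,-0.009,0.051 0.682,-0.005,0.066 0.683,-0.001,0.062 0.683,0.001,0.063 0.682,0.005,0.063 0.680,0.007,0.066 0.685,0.013,0.051
288 0.690,-0.008,0.052 0.682,-0.005,0.071 0.683,-0.001,0.068 0.683,0.001,0.067 0.682,0.005,0.068 0.680,0.007,0.070 0.680,0.011,0.070
292 0.655,-0.008,0.136 0.682,-0.005,0.076 0.683,-0.001,0.073 0.682,0.001,0.072 0.682,0.005,0.072 0.681,0.007,0.074 0.654,0.003,0.136
296 0.655,-0.008,0.138 0.682,-0.004,0.080 0.683,-0.001,0.077 0.682,0.002,0.077 0.682,0.005,0.078 0.681,0.007,0.077 0.654,0.004,0.138
```

View pics/s7.png

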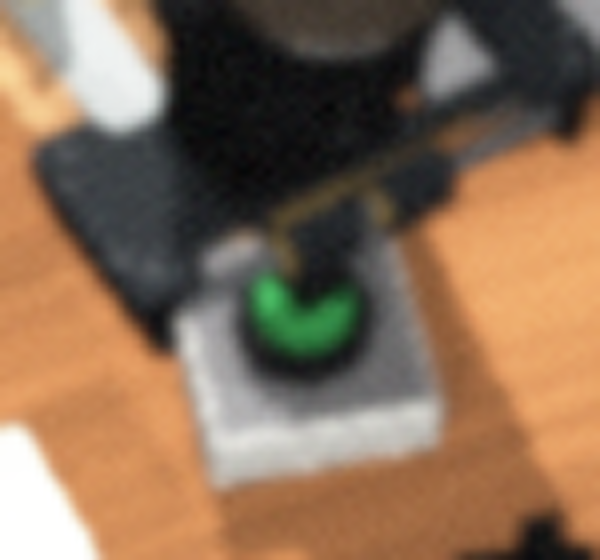

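The button's top reads 0.051 m while the TCP reads 0.036 m with no force. I'll lift clear and check where the fingertips really end in the wrist view.

Request:
jog_arm(plan="0 0 -0.3 0 0 0 1;0 0 -0.4 0 0 0 1;0 0 -0.4 0 0 0 1;0 0 -0.5 0 0 0 1;0 0 -0.4 0 0 0 1;0 0 0 0 0 0 1;0 0 0 0 0 0 1;0 0 0 0 0 0 1;0 0 0 0 0 0 1;0 0 0 0 0 0 1")

```text
time_s: 75.25
tcp_pos: [0.6928, 0.0044, 0.0853]
ee_rot: [[-0.989, -0.149, -0.001], [-0.149, 0.989, -0.0], [0.001, -0.0, -1.0]]
wrist_force: [0.5, -0.2, -0.2]
gripper_width: 0.005
gripper_force: 0.0
```

```bash
python3 - <<'E'
from h import *
s=r.sense();print(s['tcp_pos'],s['wrist_force'],s['gripper_width'])
c=r.get_calibration('wrist');p,d=r.capture('wrist');E=np.array(c['extrinsics'])
for v in range(228,300,4):
    row=[]
    for u in(308,316,322,330,336):
        uv,P=cloud('wrist',d,(abs(np.arange(640)-u)<2)&(abs(np.arange(480)[:,None]-v)<2),c)
        row.append('%.3f,%.3f,%.3f'%tuple(np.median(P,0)) if len(P) else '-')
    print(v,*row)
# project TCP & points above it
for dz in(0,.005,.01,.015,.02):
    q=np.linalg.inv(E)@np.r_[s['tcp_pos']+np.array([0,0,dz])+np.array([-.0095,-.0015,0]),1];q=q[:3]
    print(dz,(c['mtx']@np.array([q[0]/-q[2],-q[1]/-q[2],1]))[:2].round(1))
cv2.imwrite('pics/w5.png',cv2.resize(p[180:330,220:440,::-1],None,fx=3.5,fy=3.5,interpolation=2))
E
```

```text
[0.69279894 0.00441427 0.08533165] [ 0.53102893 -0.19475613 -0.15297822] 0.004844938915333205
228 0.674,-0.009,0.041 0.674,-0.004,0.041 0.673,-0.000,0.042 0.673,0.005,0.041 0.672,0.008,0.041
232 0.677,-0.009,0.042 0.676,-0.004,0.045 0.674,-0.000,0.048 0.673,0.005,0.048 0.674,0.009,0.043
236 0.679,-0.009,0.045 0.676,-0.004,0.050 0.676,0.000,0.050 0.675,0.005,0.050 0.675,0.009,0.050
240 0.680,-0.008,0.050 0.679,-0.003,0.051 0.678,0.000,0.052 0.678,0.005,0.051 0.677,0.009,0.052
244 0.682,-0.008,0.051 0.681,-0.003,0.051 0.681,0.001,0.051 0.680,0.006,0.051 0.679,0.009,0.052
248 0.685,-0.007,0.051 0.684,-0.003,0.051 0.683,0.001,0.052 0.683,0.006,0.051 0.682,0.010,0.052
252 0.687,-0.007,0.051 0.687,-0.002,0.051 0.686,0.002,0.051 0.685,0.007,0.051 0.685,0.010,0.052
256 0.690,-0.007,0.052 0.689,-0.002,0.052 0.689,0.002,0.051 0.688,0.007,0.052 0.687,0.011,0.052
260 0.692,-0.006,0.052 0.692,-0.001,0.052 0.691,0.002,0.052 0.691,0.007,0.052 0.690,0.011,0.052
264 0.695,-0.006,0.052 0.695,-0.001,0.052 0.694,0.003,0.051 0.693,0.008,0.051 0.692,0.011,0.052
268 0.698,-0.006,0.051 0.697,-0.001,0.051 0.697,0.003,0.051 0.696,0.008,0.051 0.695,0.012,0.051
272 0.700,-0.005,0.052 0.700,-0.000,0.051 0.699,0.003,0.052 0.698,0.008,0.052 0.698,0.012,0.051
276 0.703,-0.005,0.052 0.703,0.000,0.051 0.702,0.004,0.052 0.701,0.009,0.052 0.701,0.013,0.051
280 0.682,-0.005,0.111 0.704,-0.000,0.052 0.704,0.004,0.052 0.703,0.009,0.051 0.680,0.008,0.110
284 0.682,-0.005,0.115 0.683,-0.001,0.112 0.682,0.001,0.112 0.682,0.005,0.112 0.680,0.007,0.115
288 0.682,-0.005,0.120 0.683,-0.001,0.117 0.682,0.001,0.116 0.682,0.005,0.116 0.680,0.007,0.119
292 0.681,-0.005,0.125 0.682,-0.001,0.122 0.682,0.001,0.122 0.681,0.005,0.122 0.681,0.007,0.123
296 0.681,-0.005,0.130 0.682,-0.001,0.126 0.682,0.001,0.126 0.681,0.005,0.126 0.681,0.007,0.126
0 [324.9 266.8]
0.005 [324.9 270. ]
0.01 [324.9 273.5]
0.015 [324.9 277.1]
0.02 [324.9 280.9]
```

View pics/w5.png

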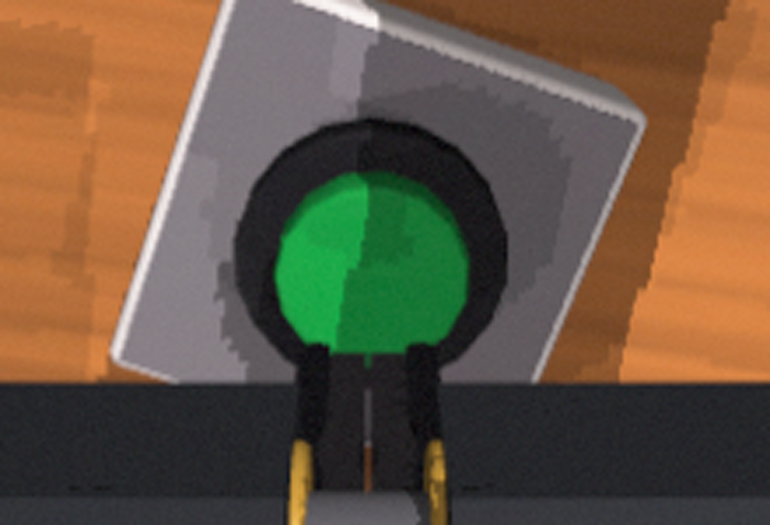

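The visible fingertips end about 20 mm above the reported TCP when shut (row 281 corresponds to TCP + 0.02 m). So the earlier press never reached the button, and the TCP has to go to about 0.025 m.

Request:
jog_arm(plan="0 0 0.4 0 0 0 1;0 0 0.5 0 0 0 1;0 0 0.5 0 0 0 1;0 0 0.4 0 0 0 1;0 0 0.2 0 0 0 1;0 0 0.08 0 0 0 1;0 0 0.04 0 0 0 1;0 0 0 0 0 0 1;0 0 0 0 0 0 1;0 0 0 0 0 0 1")

```text
time_s: 76.3
tcp_pos: [0.6934, 0.0045, 0.0336]
ee_rot: [[-0.989, -0.149, 0.001], [-0.149, 0.989, 0.0], [-0.001, 0.0, -1.0]]
wrist_force: [0.3, 0.2, -0.3]
gripper_width: 0.007
gripper_force: 0.0
```

Request:
jog_arm(plan="0 0 0.04 0 0 0 1;0 0 0.04 0 0 0 1;0 0 0 0 0 0 1;0 0 0 0 0 0 1;0 0 0 0 0 0 1;0 0 0 0 0 0 1;0 0 0 0 0 0 1;0 0 0 0 0 0 1;0 0 0 0 0 0 1;0 0 0 0 0 0 1")

```text
time_s: 77.3
tcp_pos: [0.6931, 0.0044, 0.031]
ee_rot: [[-0.989, -0.149, -0.0], [-0.149, 0.989, -0.0], [0.0, -0.0, -1.0]]
wrist_force: [0.1, -0.3, 0.3]
gripper_width: 0.005
gripper_force: 0.0
```

Request:
jog_arm(plan="0 0 0.04 0 0 0 1;0 0 0.04 0 0 0 1;0 0 0.04 0 0 0 1;0 0 0 0 0 0 1;0 0 0 0 0 0 1;0 0 0 0 0 0 1;0 0 0 0 0 0 1;0 0 0 0 0 0 1;0 0 0 0 0 0 1;0 0 0 0 0 0 1")

```text
time_s: 78.3
tcp_pos: [0.6931, 0.0045, 0.0281]
ee_rot: [[-0.989, -0.149, 0.0], [-0.149, 0.989, 0.0], [-0.0, 0.0, -1.0]]
wrist_force: [-0.4, 0.8, 1.5]
gripper_width: 0.006
gripper_force: 0.9
```

Request:
jog_arm(plan="0 0 0.04 0 0 0 1;0 0 0.04 0 0 0 1;0 0 0.04 0 0 0 1;0 0 0 0 0 0 1;0 0 0 0 0 0 1;0 0 0 0 0 0 1;0 0 0 0 0 0 1;0 0 0 0 0 0 1;0 0 0 0 0 0 1;0 0 0 0 0 0 1")

```text
time_s: 79.3
tcp_pos: [0.6931, 0.0045, 0.025]
ee_rot: [[-0.989, -0.149, 0.0], [-0.149, 0.989, -0.0], [-0.0, -0.0, -1.0]]
wrist_force: [-0.6, 0.0, 3.4]
gripper_width: 0.005
gripper_force: 1.7
```

Request:
jog_arm(plan="0 0 0.04 0 0 0 1;0 0 0.04 0 0 0 1;0 0 0 0 0 0 1;0 0 0 0 0 0 1;0 0 0 0 0 0 1;0 0 0 0 0 0 1;0 0 0 0 0 0 1;0 0 0 0 0 0 1;0 0 0 0 0 0 1;0 0 0 0 0 0 1")

```text
time_s: 80.3
tcp_pos: [0.6931, 0.0045, 0.023]
ee_rot: [[-0.989, -0.149, 0.0], [-0.149, 0.989, 0.0], [-0.0, 0.0, -1.0]]
wrist_force: [-1.7, 0.6, 5.0]
gripper_width: 0.003
gripper_force: 2.3
```

Request:
jog_arm(plan="0 0 0.04 0 0 0 1;0 0 0 0 0 0 1;0 0 0 0 0 0 1;0 0 0 0 0 0 1;0 0 0 0 0 0 1;0 0 0 0 0 0 1;0 0 0 0 0 0 1;0 0 0 0 0 0 1;0 0 0 0 0 0 1;0 0 0 0 0 0 1")

```text
time_s: 81.3
tcp_pos: [0.6931, 0.0045, 0.0227]
ee_rot: [[-0.989, -0.149, 0.0], [-0.149, 0.989, -0.0], [-0.0, -0.0, -1.0]]
wrist_force: [-2.8, 0.6, 7.1]
gripper_width: 0.008
gripper_force: 3.6
```

The button is at its stop. I'll push slightly more to be sure, then let go and retreat.

Request:
jog_arm(plan="0 0 0.04 0 0 0 1;0 0 0 0 0 0 1;0 0 0 0 0 0 1;0 0 0 0 0 0 1;0 0 0 0 0 0 1;0 0 0 0 0 0 1;0 0 0 0 0 0 1;0 0 0 0 0 0 1;0 0 0 0 0 0 1;0 0 0 0 0 0 1")

```text
time_s: 82.3
tcp_pos: [0.6932, 0.0045, 0.0226]
ee_rot: [[-0.989, -0.149, 0.001], [-0.149, 0.989, -0.0], [-0.0, -0.0, -1.0]]
wrist_force: [-4.8, 0.5, 9.4]
gripper_width: 0.003
gripper_force: 5.2
```

Request:
jog_arm(plan="0 0 -0.2 0 0 0 1;0 0 -0.3 0 0 0 1;0 0 -0.6 0 0 0 1;0 0 -0.9 0 0 0 1;0 0 -0.9 0 0 0 1;0 0 -0.9 0 0 0 1;0 0 -0.9 0 0 0 1;0 0 -0.6 0 0 0 1;0 0 0 0 0 0 1;0 0 0 0 0 0 1")

```text
time_s: 83.3
tcp_pos: [0.6928, 0.0046, 0.1533]
ee_rot: [[-0.989, -0.148, -0.0], [-0.148, 0.989, 0.001], [0.0, 0.001, -1.0]]
wrist_force: [-0.2, -0.4, -1.4]
gripper_width: 0.008
gripper_force: 0.0
```

Request:
jog_arm(plan="0.6 0.6 0 0 0 0 1;0.8 0.8 0 0 0 0 1;0.8 0.8 0 0 0 0 1;0.8 0.8 0 0 0 0 1;0.8 0.8 0 0 0 0 1;0.8 0.8 0 0 0 0 1;0.8 0.8 0 0 0 0 1;0.8 0.8 0 0 0 0 1;0.4 0.4 0 0 0 0 1;0 0 0 0 0 0 1")

```text
time_s: 84.3
tcp_pos: [0.5039, 0.1436, 0.1528]
ee_rot: [[-0.989, -0.151, -0.002], [-0.151, 0.989, -0.001], [0.002, -0.0, -1.0]]
wrist_force: [0.7, -0.1, 0.1]
gripper_width: 0.006
gripper_force: 0.0
```

```bash
python3 snap.py end; python3 gauge.py end; python3 go.py;python3 - <<'E'
from h import *
p,d=r.capture('top');H=hsv(p);h,s,v=[H[...,i].astype(int) for i in range(3)]
m=(h>50)&(h<80)&(s>100)&(abs(np.arange(640)-313)<15)&(abs(np.arange(480)[:,None]-190)<15)
uv,P=cloud('top',d,m);print(len(uv),np.percentile(P[:,2],[25,50,75]))
cv2.imwrite('pics/endc.png',cv2.resize(p[130:340,150:500,::-1],None,fx=2.2,fy=2.2,interpolation=3))
E
```

```text
[432. 234.] 552 all [ 575.2 -323.9] [91.2 51.6] -75.3 web 156 [ 574.2 -322. ] [76.9 15.8] -74.7
[393. 245.] 552 all [ 544.9 -214.9] [89.9 51.3] -75.0 web 163 [ 544.6 -214.1] [76.3 15.5] -74.9
[443. 268.] 569 all [ 481.1 -350. ] [92.8 51.3] -74.7 web 153 [ 480.1 -346.8] [75.9 14.7] -74.3
[402. 279.] 573 all [ 451.2 -237.1] [90.2 51.2] -74.8 web 158 [ 450.9 -235.9] [76.6 14.4] -75.0
yellow 55 [323.2 271.9] [471.4 -23.8] [47.7 13.1] -0.2
steel 85 [310.5 205.8] [657.4  11.1] [86.6 17.3] 89.9
steel 147 [314.6 225.8] [ 6.013e+02 -4.000e-01] [38.  30.4] 8.2
steel 429 [319.4 256.2] [505.2 -15. ] [146.9  30.5] 8.8
red 16 [316.2 233.2] [580.   -4.2] [28.1  3.6] -81.8
t 84.3 at [0.5049 0.1433 0.153 ] yaw -171.4 w 0.007 F [ 0.7 -0.3 -0.2]
135 [0.05085304 0.052778   0.05483587]
```

View pics/endc.png

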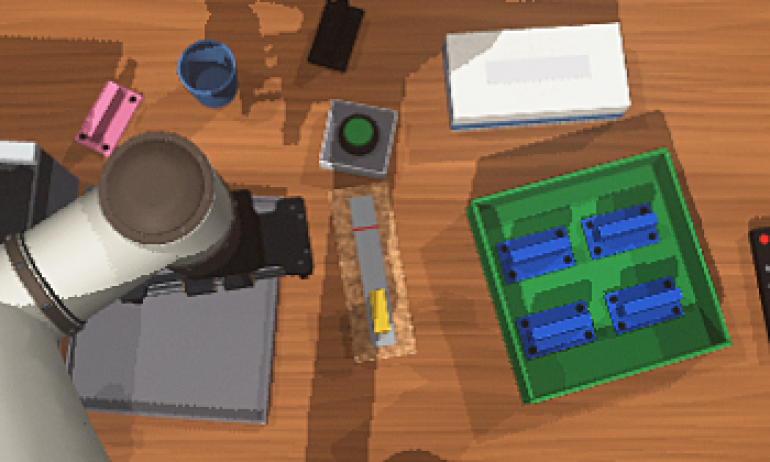

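The final view shows all four brackets flat in the tote, the gauge flat along the mat, the button back up, and the bystanders where they started.

```bash
python3 -c "
from station import r
print(r.finish_job())"
```

```text
the job is handed in; nothing more can be done
None
```

I handed the job in after about 84 s: all four blue brackets are flat in the tote, the gauge went in to its red line (judged by eye in the camera view), was held for about 2 s and is back on its mat, and the start button was pressed to its stop and released.

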